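# Cross key and coupling hub on a pump spindle

### The arm

A 6-joint arm with a two-finger parallel gripper is mounted at the origin on the work surface. World frame = base frame: x ahead of the robot, y to its left, z up, the work surface at z = 0. Lengths are in m, angles in degrees, forces in N, time in s.
With the tool pointing down it reaches from about 0.4 to 0.825 m from the base axis. Payload 7 kg.
Tool frame: the origin (TCP) lies midway between the tips of the shut fingers; the grasp point (between the pads) lies ctrl.tcp_to_grasp behind it (ctrl.tcp_to_grasp is the distance from the TCP to the grasp point, in m); y points along the fingers, z is the direction in which the jaws open and shut, and the axes are right-handed (so a half turn about y gives the same grasp; the last joint's range is limited). The gripper opens to 88 mm and grips with 3 to 60 N. Pads are 19 mm wide; open, the fingers measure 130 mm over their backs; the gripper's body (78 mm by 193 mm) begins 47 mm behind the grasp point.
Start: joints at [16.507, 20.546, 0.682, 0, -70.136, -16.507], TCP at [0.675, -0, 0.227] pointing down, gripper open.
Joint ranges: [-176.03, 176.03], [-82.01, 121.73], [-58.28, 71.71], [-173.87, 95.51], [-174.79, -0.11], [-173.66, 173.66]. Speed limits (degrees/s): [136.94, 136.94, 172.46, 180, 180, 180].

### API

Orientations are given as [roll, pitch, yaw] about the fixed x, y, z axes, in that order (R = Rz(yaw) Ry(pitch) Rx(roll)).
In Python, from plant import ctrl, snapshot, silhouettes gives the robot as it stands.
- The arm moves only by the shell command python3 -m pendant 'ROWS'. ROWS is JSON, a list that holds one entry, the list of rows, each a list of 7 numbers: the shift along the tool's x, y, z in cm, then the turn, a rotation vector about the tool's x, y, z in degrees, then the opening, from 0 (shut) to 1 (fully open). In form: [[[x, y, z, rx, ry, rz, hand], ...]]. A call has 1 to 12 rows; each row shifts and turns the commanded pose from where the row before left it, along the tool's axes as they then stand; what a row does not reach is not made up. A row lasts 1/12 s, in which the tool goes at most 41.7 mm and 7.16 degrees, less where a joint would pass 70% of its speed; a pose out of reach is approached as far as the arm can. A call with a gripper value outside its range is refused whole. The fingers move at their own pace and stop on an object; the grip force is fixed at half the most. Time passes only in rows, so rows that do not move let the fingers close. It gives the time, the measured TCP pose, the force and the opening at its end, in the units of the state.
- ctrl.get_obs(): the state, without advancing time (a new reading comes with each control period).
- snapshot(name): name is "scene" or "side" or "wrist"; returns a dict with "image" (420x560x3 uint8, red, green, blue), "camera_matrix" (3x3 intrinsics, pixels), "eye" and "orientation" of the camera in the world; the wrist camera has in their place "mount" (4x4, takes a point from camera to tool coordinates, whose origin is the TCP and whose axes are the tool frame's). Camera axes: x right, y down, z forward; pixel columns grow to the right and rows downward; lengths in m; the calibration is good to about 2 mm. A picture is of the moment at which its call begins: read the wrist's pose just before it. There is no depth.
- ctrl.close_job(): hands the job in, once; it reports no verdict.
Trained networks look in a picture, given as the dict that the camera call returned (one of the last four; its "shot" number tells which), for a name from the list of things; names that differ only in an ending like _2 or _b are one class to them, and where a whole thing is asked for, a point or a joint stands for the part that bears it (a point fixed in the world has none). Each returns a list of dicts, best first, with "confidence" (0 to 1); they miss things now and then, are a little off and sometimes report something else, mostly with a low value. They report only what shows in the picture. A call takes as long as a camera call.
- silhouettes(picture, thing): "mask" (420x560 bool, what is visible of it) and "bbox" ([left, top, width, height] in pixels, round what is visible of it).
The state is a dict: "clock": time; "joint_pos": joint angles; "qvel": joint speeds; "tau": joint torques, N m; "tool_pos": TCP position; "orientation": TCP orientation; "force": force on the tool from outside, world axes, zero at the start; "moment": the same for the moment, N m; "opening": finger opening in m.
Only numpy, scipy, OpenCV 4.12 (cv2) and the standard library are available. Lean on these libraries where they do the work, as an engineer would, in place of code of your own. Each camera call takes 0.05 s, during which the arm holds its last target.

### The job

On the service bench, drop the loose cross key into the slot across the top of the upright pump spindle so that it lies flat on the slot's floor with both ends sticking out evenly. Then slide the steel coupling hub down over the spindle, its keyways over the key's ends, until it sits fully home on the shoulder, and let go. Feel your way in gently, do not force or drop the hub, and leave everything else where it is.

Things in the scene. Friction and masses are not known exactly. Their poses are not given: they have to be found in the camera images.
- pedestal: grey pump pedestal fixed to the bench: square foot 110 x 110 mm, round body 86 mm across, steel shoulder 66 mm across, its flat top 70 mm over the bench. Origin: centre of its underside on the spindle's axis, z up. A steel spindle 36 mm in diameter stands upright out of the shoulder to 38 mm above it; held by its gearing, it does not turn under light forces.
- spindle_top (a point): on the spindle's axis at its top, 108 mm over the bench. A slot 11.6 mm wide runs across the spindle through the axis, open at top and both sides, 22 mm deep: flat floor 16 mm above the shoulder. It runs along the pedestal's x only roughly: the spindle stands turned up to 0.45 rad (26 degrees) either way. That turn is not in this reading (axes are the pedestal's): feel or see it
- shoulder (a point): point on the spindle's axis at the top of the shoulder, where the hub's underside must come to rest, 70 mm over the bench; axes are the pedestal's
- key: loose steel cross key: plain bar 52 mm long (x), 10 mm wide (y), 12 mm tall (z), edges bevelled 1 mm, 48 g, lying flat on the bench at the start. Origin: centre of its underside. In the slot it has 0.8 mm of room each side and its ends stick out 8 mm beyond the spindle; it falls freely to the floor, its underside then 16 mm above the shoulder
- hub: dark steel hub, about 0.45 kg: cylinder 64 mm across, 36 mm tall, lying flat on the bench; 38 mm bore with two opposite keyways 12 mm wide, full height, on its +x and -x sides, out to 29.5 mm from the axis. Both faces alike, bore mouths bevelled. Origin: centre of its underside, z along the bore. It meets the spindle's top first, the key after 10 mm; home, its top is 2 mm below the spindle's
- can: bystander, to be left alone: closed solvent can, 72 mm across, 100 mm tall
- coupling: bystander, to be left alone: grey plastic pipe coupling standing on end, plain tube 54 mm across, 55 mm tall, no keyways
- elbow: bystander, to be left alone: white plastic pipe elbow, 66 mm tall
- bearing: bystander, to be left alone: steel ring bearing, 52 mm across, 15 mm tall, no keyways
- tee: bystander, to be left alone: grey plastic pipe tee, 60 mm long, 52 mm tall
- screwdriver: bystander, to be left alone: screwdriver lying down
- wrench: bystander, to be left alone: wrench lying down

How it is judged:
By the outcome, as a careful person would: the job done as asked, in the order asked, and still so for the second after the job is handed in, with the robot touching nothing.
It also fails if it takes over 72 s, if anything falls off the work surface, if the arm or the gripper's body presses on something with over 40 N, if the wrist force passes 120 N, or if a joint passes its speed limit or range.

## Working session

There is one attempt and no reset: what is moved stays moved. The work goes in short steps, Python scripts to look and compute and a shell command to move; the robot and the scene stay as the last step left them, time stands still between calls to the robot, and variables do not carry over. Pictures are saved under pics/ and viewed, and the job is handed in when it is done.

```bash
ls; mkdir -p pics; cat > h.py <<'E'
import numpy as np, cv2
from plant import ctrl, snapshot, silhouettes
from scipy.spatial.transform import Rotation as R
E
python3 - <<'E'
from h import *
o=ctrl.get_obs(); print(o); print(ctrl.tcp_to_grasp)
for n in ("scene","side","wrist"):
    s=snapshot(n); cv2.imwrite(f"pics/{n}0.png",s["image"][:,:,::-1])
    print(n,s["camera_matrix"].tolist(),s.get("eye"),s.get("orientation"),s.get("mount"))
E
```

```text
pics
{'clock': 0.0, 'joint_pos': array([ 1.65056244e+01,  2.05920109e+01,  6.31955728e-01, -1.79568170e-02,
       -7.01345876e+01, -1.65047669e+01]), 'qvel': array([-0.05357129,  0.01128841, -0.10040658, -0.12564825,  0.00218767,
        0.03798985]), 'tau': array([-8.00930356e-04, -5.82726967e+01,  2.93058443e+01,  6.99745238e+00,
        6.93249181e-03, -2.06530804e-04]), 'tool_pos': array([ 6.74507750e-01, -5.68681464e-05,  2.25609173e-01]), 'orientation': array([-8.99044611e+01,  1.07050516e-02,  8.99947505e+01]), 'force': array([ 0.41229613, -0.6654938 , -0.70869765]), 'moment': array([-0.01150886, -0.03280801,  0.04782825]), 'opening': 0.0873351910354801}
0.0188
scene [[413.9107499370796, 0.0, 281.8875853654914], [0.0, 413.9107499370796, 206.1745791554008], [0.0, 0.0, 1.0]] [ 0.9145512  -0.59103079  0.83061492] [-137.22745892    0.25544      29.71845468] None
side [[534.6580442937515, 0.0, 287.5640832244894], [0.0, 534.6580442937515, 209.65680433224736], [0.0, 0.0, 1.0]] [-0.19343501  0.9664785   0.79856807] [-119.96349672   -0.31630725 -141.35399514] None
wrist [[328.4301787100804, 0.0, 277.82923402526256], [0.0, 328.4301787100804, 207.51516556395387], [0.0, 0.0, 1.0]] None None [[ 6.48213288e-05  9.53339925e-01  3.01898962e-01 -8.32138468e-02]
 [-3.92905940e-04 -3.01898915e-01  9.53339861e-01 -1.58297663e-01]
 [ 9.99999921e-01 -1.80414652e-04  3.55003431e-04 -2.44020084e-04]
 [ 0.00000000e+00  0.00000000e+00  0.00000000e+00  1.00000000e+00]]
```

View pics/scene0.png

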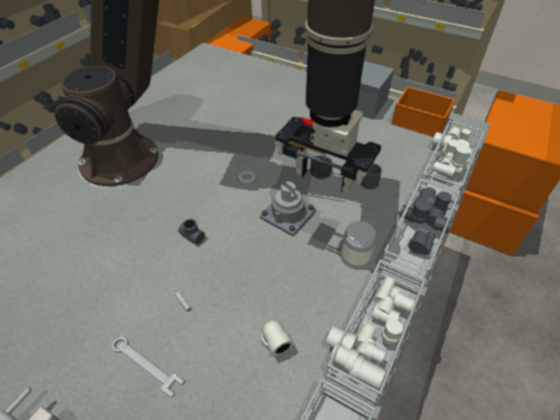

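View pics/side0.png

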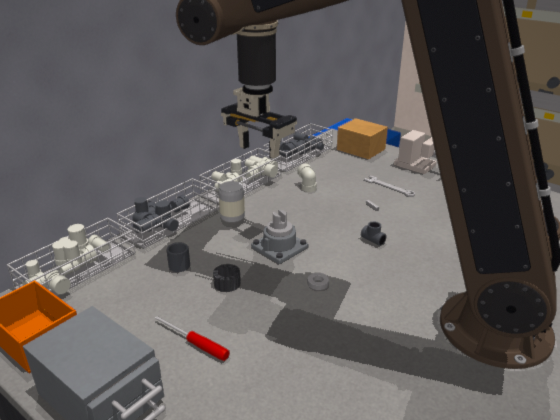

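View pics/wrist0.png

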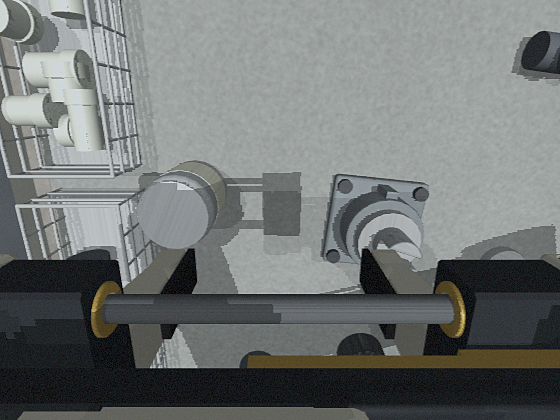

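```bash
cat >> h.py <<'E'
def pose(s,o=None):
    if "mount" in s and s.get("eye") is None:
        o=o or ctrl.get_obs()
        T=np.eye(4);T[:3,:3]=R.from_euler('xyz',o['orientation'],degrees=True).as_matrix();T[:3,3]=o['tool_pos']
        M=T@np.array(s['mount']);return M[:3,:3],M[:3,3]
    return R.from_euler('xyz',s['orientation'],degrees=True).as_matrix(),np.array(s['eye'])
def hit(s,uv,z,P=None):
    Rm,e=P or pose(s);uv=np.atleast_2d(np.asarray(uv,float))
    d=np.c_[uv,np.ones(len(uv))]@np.linalg.inv(s['camera_matrix']).T@Rm.T
    return e+d*((z-e[2])/d[:,2])[:,None]
def proj(s,X,P=None):
    Rm,e=P or pose(s);c=(np.atleast_2d(X)-e)@Rm;p=c@np.array(s['camera_matrix']).T;return p[:,:2]/p[:,2:]
E
python3 - <<'E'
from h import *
for n in ("scene","side","wrist"):
    o=ctrl.get_obs();s=snapshot(n);P=pose(s,o)
    for t,z in (("pedestal",.05),("key",.006),("hub",.018),("coupling",.03),("bearing",.008),("can",.05),("elbow",.03),("tee",.02),("screwdriver",.01)):
        for d in silhouettes(s,t)[:2]:
            m=d['mask'];v,u=np.nonzero(m)
            (c,wh,a)=cv2.minAreaRect(np.c_[u,v].astype(np.float32))
            print(n,t,round(d['confidence'],2),d['bbox'],m.sum(),hit(s,[u.mean(),v.mean()],z,P)[0].round(4))
            if t=="key":
                w=hit(s,np.c_[u,v],.008,P)[:,:2].astype(np.float32);print(cv2.minAreaRect(w*1000), w.mean(0))
E
```

```text
scene pedestal 0.97 [256.3, 182.7, 55.8, 52.6] 1609 [0.5722 0.03   0.05  ]
scene key 0.4 [177.4, 291.6, 15.1, 23.4] 119 [ 0.4834 -0.2937  0.006 ]
((483.32830810546875, -293.3905944824219), (12.349993705749512, 57.25439453125), 67.04266357421875) [ 0.48433825 -0.29432514]
scene hub 0.71 [305.9, 155.8, 27.0, 26.9] 361 [0.5602 0.2457 0.018 ]
scene coupling 0.88 [360.3, 164.5, 23.7, 26.6] 357 [0.7103 0.2699 0.03  ]
scene bearing 0.58 [237.6, 172.9, 22.3, 11.6] 213 [0.3913 0.1115 0.008 ]
scene can 0.8 [338.8, 217.7, 36.1, 47.5] 1367 [0.7703 0.0151 0.05  ]
scene elbow 0.71 [263.1, 318.7, 30.1, 37.9] 836 [ 0.7143 -0.2738  0.03  ]
scene tee 0.76 [179.6, 222.2, 26.2, 23.0] 389 [ 0.3824 -0.1313  0.02  ]
side pedestal 0.85 [252.6, 214.8, 58.9, 50.3] 1612 [0.5356 0.0828 0.05  ]
side hub 0.98 [212.2, 264.4, 27.2, 28.1] 676 [0.5589 0.2534 0.018 ]
side coupling 0.63 [164.0, 242.6, 25.6, 29.7] 612 [0.7023 0.2787 0.03  ]
side bearing 0.66 [306.6, 271.2, 24.4, 19.7] 332 [0.3898 0.1147 0.008 ]
side bearing 0.57 [214.2, 263.7, 26.6, 28.5] 672 [0.5681 0.2432 0.008 ]
side can 0.82 [219.9, 184.9, 23.2, 32.
[... 394 characters left out ...]
0.05  ]
wrist key 0.3 [324.1, 175.0, 102.7, 97.3] 7699 [0.5571 0.05   0.006 ]
((553.232666015625, 56.50660705566406), (114.44998168945312, 125.65743255615234), 84.60978698730469) [0.557766   0.04996716]
wrist hub 0.89 [333.8, 332.8, 47.6, 22.2] 768 [0.5646 0.2281 0.018 ]
wrist hub 0.31 [137.3, 157.1, 87.2, 91.6] 5635 [0.7862 0.0285 0.018 ]
wrist coupling 0.52 [238.2, 351.2, 29.6, 19.5] 170 [0.7081 0.2349 0.03  ]
wrist bearing 0.73 [479.8, 245.5, 44.3, 14.0] 432 [0.3928 0.0974 0.008 ]
wrist can 0.9 [138.0, 160.8, 88.0, 88.6] 5812 [0.7766 0.0186 0.05  ]
wrist elbow 0.28 [240.3, 351.4, 27.5, 19.1] 178 [0.7088 0.2354 0.03  ]
wrist tee 0.63 [521.0, 29.0, 39.0, 45.0] 1343 [ 0.4065 -0.1324  0.02  ]
```

```bash
python3 -m pendant '[[[1.25,0.9,2.9,0,0,0,1],[1.25,0.9,2.9,0,0,0,1],[1.25,0.9,2.9,0,0,0,1],[1.25,0.9,2.9,0,0,0,1],[0,0,0,0,0,0,1],[0,0,0,0,0,0,1],[0,0,0,0,0,0,1]]]'
python3 - <<'E'
from h import *
o=ctrl.get_obs();s=snapshot("wrist");cv2.imwrite("pics/w1.png",s["image"][:,:,::-1])
cv2.imwrite("pics/w1z.png",cv2.resize(s["image"][150:330,180:400,::-1],None,fx=3.5,fy=3.3,interpolation=cv2.INTER_CUBIC)[:600])
print(o['qvel'].round(2))
import pickle;pickle.dump((o,s),open("w1.pkl","wb"))
E
```

```text
clock: 2.23
tool_pos: [0.5596, 0.0503, 0.1913]
orientation: [-90.1, -0.0, 90.0]
force: [0.1, -0.4, 0.5]
opening: 0.0876
[-0.73  0.98  1.22  0.08 -0.07 -0.06]
```

View pics/w1.png

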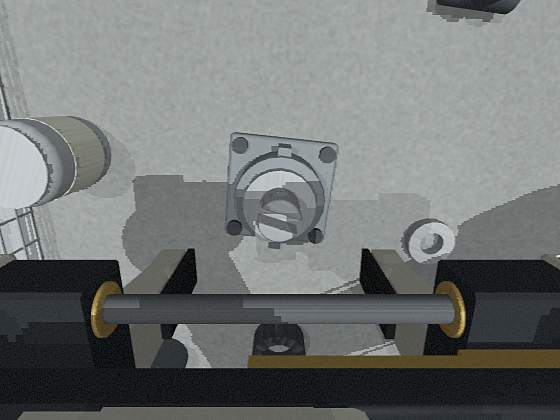

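View pics/w1z.png

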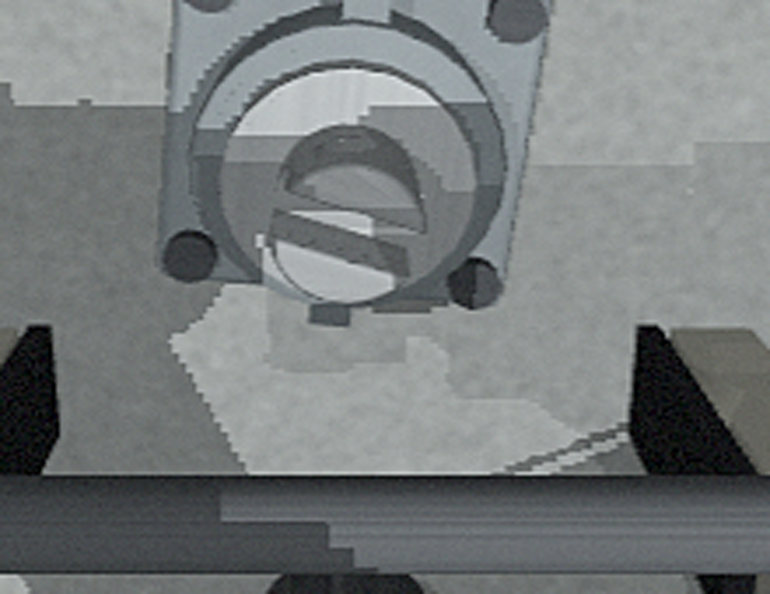

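```bash
python3 -m pendant '[[[2.7,2.3,0,0,0,0,1],[2.7,2.3,0,0,0,0,1],[2.7,2.3,0,0,0,0,1],[0,0,0,0,0,0,1],[0,0,0,0,0,0,1],[0,0,0,0,0,0,1]]]'
python3 - <<'E'
from h import *
o=ctrl.get_obs();s=snapshot("wrist");cv2.imwrite("pics/w2.png",s["image"][:,:,::-1])
cv2.imwrite("pics/w2z.png",cv2.resize(s["image"][40:180,200:360,::-1],None,fx=4,fy=4,interpolation=cv2.INTER_CUBIC))
print(o['qvel'].round(2))
import pickle;pickle.dump((o,s),open("w2.pkl","wb"))
E
```

```text
clock: 2.78
tool_pos: [0.5599, 0.1309, 0.1216]
orientation: [-90.0, 0.0, 90.0]
force: [0.7, 0.1, 0.3]
opening: 0.088
[-0.74 -1.35  0.16 -0.14  0.13 -0.02]
```

View pics/w2.png

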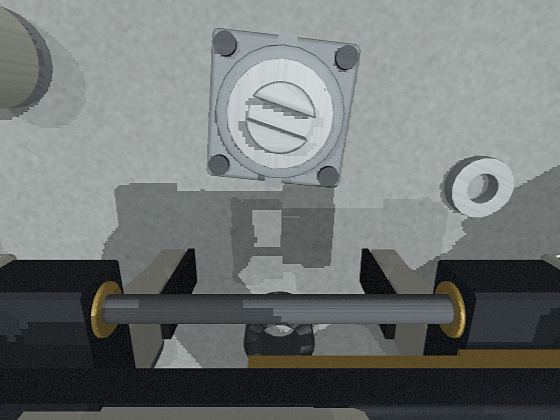

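View pics/w2z.png

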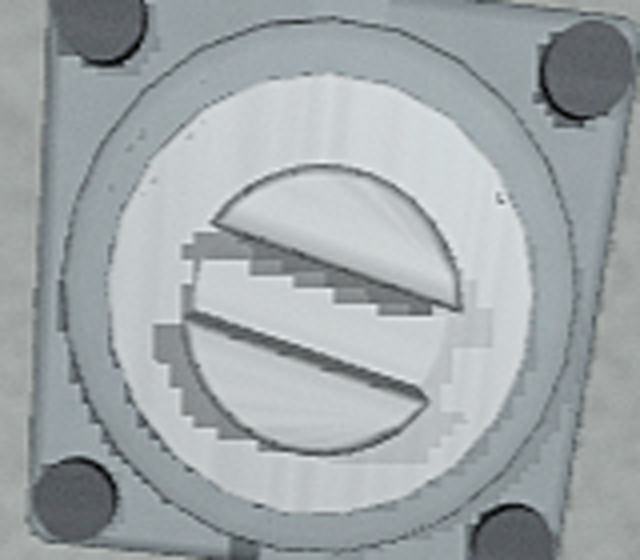

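```bash
python3 - <<'E'
from h import *
import pickle
o,s=pickle.load(open("w2.pkl","rb"));P=pose(s,o)
f=lambda p:hit(s,(np.array(p,float)+.5)/4-.5+np.array([200,40]),.108,P)[:,:2]
rim=f([(217,224),(265,183),(325,165),(385,183),(430,228),(460,305),(186,322),(205,375),(240,423),(290,449),(320,453),(365,446),(424,404)])
from scipy.optimize import least_squares
r=least_squares(lambda q:np.hypot(*(rim-q[:2]).T)-q[2],[.56,.05,.018]);print(r.x,(r.fun*1e3).round(2))
a=f([(217,224),(460,310)]);b=f([(186,322),(424,404)])
for e in(a,b):
    d=e[0]-e[1];print(e.round(4).tolist(),np.degrees(np.arctan2(d[1],d[0])))
n=a[0]-a[1];n/=np.linalg.norm(n);n=np.array([-n[1],n[0]]);print("width",(b-a[0])@n,"mid offset",((a.mean(0)+b.mean(0))/2-r.x[:2])@n)
# shoulder circle: z=.07 edge (66 across)
sh=hit(s,(np.array([(108,290),(325,73),(532,290),(320,514),(180,130),(480,140),(170,450),(478,445)],float)+.5)/4-.5+np.array([200,40]),.07,P)[:,:2]
r2=least_squares(lambda q:np.hypot(*(sh-q[:2]).T)-q[2],[.56,.05,.03]);print(r2.x,(r2.fun*1e3).round(2))
E
```

```text
[0.5587386  0.05479788 0.01725327] [-0.16 -0.04  0.46  0.12 -0.43  0.04  0.13 -0.4   0.02  0.16  0.14  0.12
 -0.14]
[[0.5719, 0.0439], [0.5415, 0.0542]] -18.65166886248491
[[0.5761, 0.0557], [0.5457, 0.0659]] -18.60186673910811
width [0.01246568 0.01243781] mid offset 0.00013842890691562052
[0.55867952 0.05477212 0.03276049] [ 0.1  -0.13 -0.41 -0.12 -0.17  0.47  0.09  0.17]
```

```bash
python3 -m pendant '[[[-3.87,-1.5,0.49,0,0,0,1],[-3.87,-1.5,0.49,0,0,0,1],[-3.87,0,0.49,0,0,0,1],[-3.87,0,0.49,0,0,0,1],[-3.87,0,0.49,0,0,0,1],[-3.87,0,0.49,0,0,0,1],[-3.87,1.5,0.49,0,0,0,1],[-3.87,2.5,0.49,0,0,0,1],[-3.87,2.5,0.49,0,0,0,1],[0,0,0,0,5.75,0,1],[0,0,0,0,5.75,0,1],[0,0,0,0,5.75,0,1]]]'
python3 -m pendant '[[[0,0,0,0,5.75,0,1],[0,0,0,0,0,0,1],[0,0,0,0,0,0,1],[0,0,0,0,0,0,1]]]'
python3 - <<'E'
from h import *
o=ctrl.get_obs();s=snapshot("wrist");P=pose(s,o);cv2.imwrite("pics/w3.png",s["image"][:,:,::-1])
import pickle;pickle.dump((o,s),open("w3.pkl","wb"))
for d in silhouettes(s,"key"):
    m=d['mask'];v,u=np.nonzero(m);w=hit(s,np.c_[u,v],.012,P)[:,:2].astype(np.float32)
    print(d['confidence'],d['bbox'],cv2.minAreaRect(w*1000))
E
```

```text
clock: 3.83
tool_pos: [0.5157, -0.2114, 0.0921]
orientation: [-90.1, 0.0, 72.3]
force: [-0.1, -0.1, 0.0]
opening: 0.0873
clock: 4.17
tool_pos: [0.5162, -0.2097, 0.0922]
orientation: [-90.1, -0.0, 67.1]
force: [0.3, -0.1, -0.8]
opening: 0.0875
```

View pics/w3.png

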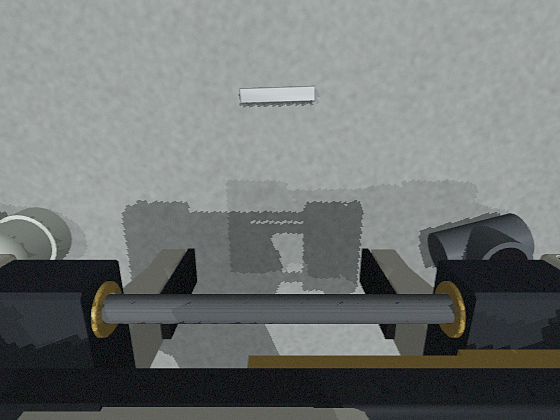

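```bash
python3 - <<'E'
from h import *
import pickle
o,s=pickle.load(open("w3.pkl","rb"));P=pose(s,o)
g=s['image'][70:120,220:340].mean(2);m=(g>185).astype(np.uint8)
n,l,st,c=cv2.connectedComponentsWithStats(m);k=1+st[1:,4].argmax();print(st[k])
v,u=np.nonzero(l==k);q=cv2.minAreaRect(np.c_[u+220,v+70].astype(np.float32));b=cv2.boxPoints(q);print(q)
w=hit(s,b,.012,P)[:,:2];print(w.round(4).tolist(),w.mean(0),o['tool_pos'],o['orientation'])
print(cv2.minAreaRect((w*1000).astype(np.float32)))
d=w.mean(0)-o['tool_pos'][:2];Rm=R.from_euler('xyz',o['orientation'],degrees=True).as_matrix();print("tool shift",Rm.T@np.r_[d,.004-o['tool_pos'][2]])
cv2.imwrite("pics/w3z.png",cv2.resize(s["image"][70:120,220:340,::-1],None,fx=6,fy=6,interpolation=cv2.INTER_CUBIC))
E
```

```text
[ 20  17  74  15 959]
((276.6761169433594, 94.13512420654297), (13.181065559387207, 73.0580825805664), 88.21009063720703)
[[0.5046, -0.3054], [0.4581, -0.2874], [0.4609, -0.2793], [0.508, -0.2975]] [ 0.48290279 -0.29241316] [ 0.51616981 -0.20968627  0.09223199] [-9.00714570e+01 -2.14903939e-02  6.71483535e+01]
((482.8923034667969, -292.41412353515625), (8.567973136901855, 50.453697204589844), 68.84645080566406)
tool shift [-0.08918616  0.08820031 -0.00136068]
```

View pics/w3z.png

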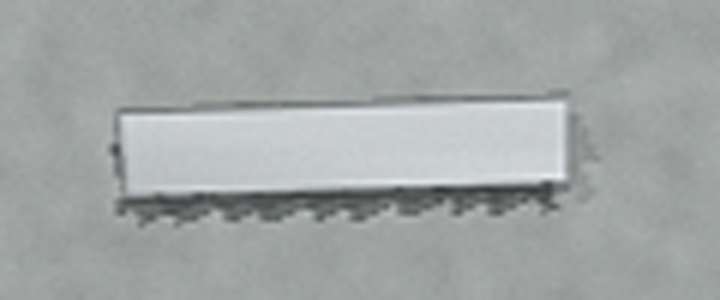

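```bash
python3 -m pendant '[[[-3,1.5,-0.05,0,-1.7,0,0.8],[-3,1.5,-0.05,0,0,0,0.8],[-2.9,1.5,-0.04,0,0,0,0.8],[0,1.5,0,0,0,0,0.8],[0,1.2,0,0,0,0,0.8],[0,0,0,0,0,0,0.8],[0,0,0,0,0,0,0.8],[0,0,0,0,0,0,0.8]]]'
python3 - <<'E'
from h import *
o=ctrl.get_obs();s=snapshot("wrist");P=pose(s,o);cv2.imwrite("pics/w4.png",s["image"][:,:,::-1])
Rm=R.from_euler('xyz',o['orientation'],degrees=True).as_matrix();print("tool shift",Rm.T@(np.array([.4829,-.2924,.005])-o['tool_pos']))
g=s['image'].mean(2);print(proj(s,[.4829,-.2924,.012],P))
E
```

```text
clock: 4.93
tool_pos: [0.4847, -0.2923, 0.0203]
orientation: [-90.0, 0.0, 68.8]
force: [1.1, -0.8, -0.2]
opening: 0.0698
tool shift [-0.00078352  0.01528542  0.00166262]
[[281.76667503 257.88804068]]
```

View pics/w4.png

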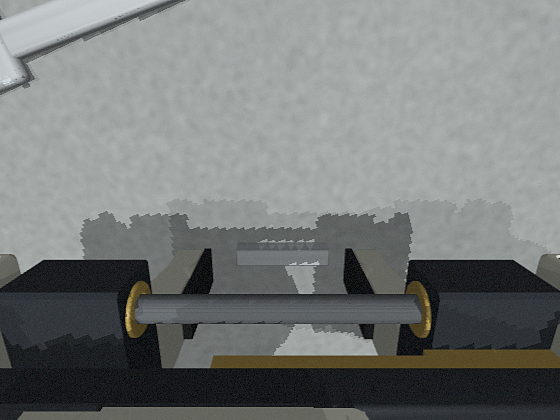

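```bash
python3 -m pendant '[[[-0.08,0.75,0.17,0,0,0,0.8],[0,0.75,0,0,0,0,0.8],[0,0,0,0,0,0,0.8],[0,0,0,0,0,0,0.8],[0,0,0,0,0,0,0.62],[0,0,0,0,0,0,0.5],[0,0,0,0,0,0,0.5],[0,0,0,0,0,0,0.5],[0,0,0,0,0,0,0.5]]]'
python3 - <<'E'
from h import *
o=ctrl.get_obs();s=snapshot("wrist");P=pose(s,o);cv2.imwrite("pics/w5.png",s["image"][:,:,::-1]);print(o['tool_pos'],o['orientation'],o['force'],o['opening'])
E
```

```text
clock: 5.73
tool_pos: [0.4823, -0.2925, 0.0047]
orientation: [-90.0, -0.0, 68.7]
force: [-0.2, 0.4, 0.2]
opening: 0.0511
[ 0.48234091 -0.29245742  0.0047469 ] [-9.00232494e+01 -3.18820344e-03  6.86991408e+01] [-0.15391953  0.35175659  0.24381982] 0.05113156706471752
```

View pics/w5.png

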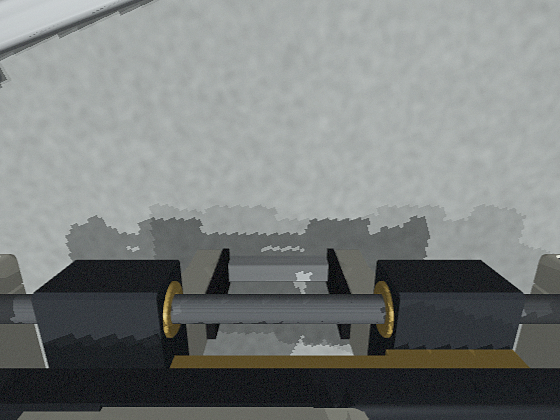

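```bash
python3 -m pendant '[[[0,-2.5,0,0,0,0,0.5],[0,-4,0,0,0,0,0.5],[0,-4,0,0,0,0,0.5],[0,-4,0,0,-2.67,0,0.5],[3,0,0.33,0,0,0,0.5],[3.5,0,0.38,0,0,0,0.5],[3.5,0,0.38,0,0,0,0.5],[3.5,0,0.38,0,0,0,0.5],[3.5,0,0.38,0,0,0,0.5],[3.5,0,0.38,0,0,0,0.5],[3.5,0,0.38,0,0,0,0.5],[3.5,0,0.38,0,0,0,0.5]]]'
python3 -m pendant '[[[3.5,0,0.38,0,0,0,0.5],[3.5,0,0.38,0,0,0,0.5],[0.8,0,0.1,0,0,0,0.5],[0,0,0,0,0,0,0.5],[0,0,0,0,0,0,0.5],[0,0,0,0,0,0,0.5],[0,0,0,0,0,0,0.5]]]'
cat >> h.py <<'E'
def shift(target,yaw=None):
    o=ctrl.get_obs();Rm=R.from_euler('xyz',o['orientation'],degrees=True).as_matrix()
    print("tool shift cm",(100*Rm.T@(np.array(target)-o['tool_pos'])).round(3),"yaw",o['orientation'].round(2),"F",o['force'].round(2),"M",o['moment'].round(3),"open",round(o['opening'],4))
E
python3 - <<'E'
from h import *
shift([.5587,.0548,.125])
o=ctrl.get_obs();s=snapshot("wrist");P=pose(s,o);cv2.imwrite("pics/w6.png",s["image"][:,:,::-1])
E
```

```text
clock: 6.78
tool_pos: [0.5416, -0.0205, 0.1497]
orientation: [-90.0, -0.0, 71.4]
force: [1.1, -0.2, -0.0]
opening: 0.051
clock: 7.37
tool_pos: [0.5581, 0.0533, 0.1495]
orientation: [-90.0, 0.0, 71.3]
force: [0.3, -0.1, -1.1]
opening: 0.0514
tool shift cm [ 0.161  2.455 -0.01 ] yaw [-8.999e+01  1.000e-02  7.130e+01] F [ 0.27 -0.12 -1.07] M [ 0.03  -0.053 -0.001] open 0.0514
```

View pics/w6.png

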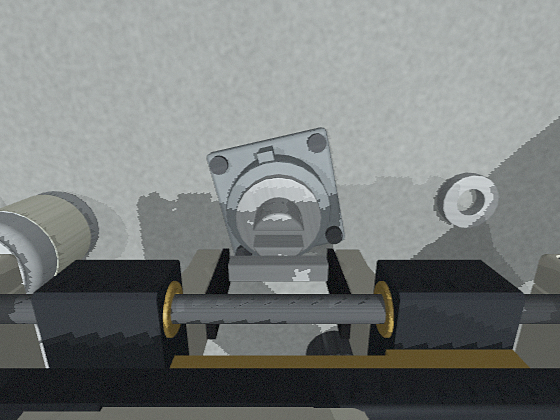

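```bash
python3 -m pendant '[[[0.16,1.5,0,0,0,0,0.5],[0,1.5,0,0,0,0,0.5],[0,0,0,0,0,0,0.5],[0,0,0,0,0,0,0.5],[0,0,0,0,0,0,0.5]]]'
python3 - <<'E'
from h import *
shift([.5587,.0548,.117])
o=ctrl.get_obs();s=snapshot("wrist");P=pose(s,o);cv2.imwrite("pics/w7.png",cv2.resize(s["image"][190:300,190:370,::-1],None,fx=4.4,fy=4.4,interpolation=cv2.INTER_CUBIC))
s=snapshot("scene");cv2.imwrite("pics/s7.png",cv2.resize(s["image"][160:240,240:350,::-1],None,fx=6,fy=6,interpolation=cv2.INTER_CUBIC))
s=snapshot("side");cv2.imwrite("pics/d7.png",cv2.resize(s["image"][180:270,230:330,::-1],None,fx=6,fy=6,interpolation=cv2.INTER_CUBIC))
E
```

```text
clock: 7.83
tool_pos: [0.5593, 0.0554, 0.1203]
orientation: [-90.0, -0.0, 71.3]
force: [-1.2, -1.0, -0.1]
opening: 0.0511
tool shift cm [-0.079  0.328  0.041] yaw [-9.003e+01 -1.000e-02  7.134e+01] F [-1.23 -1.01 -0.08] M [-0.    -0.042 -0.03 ] open 0.0511
```

View pics/w7.png

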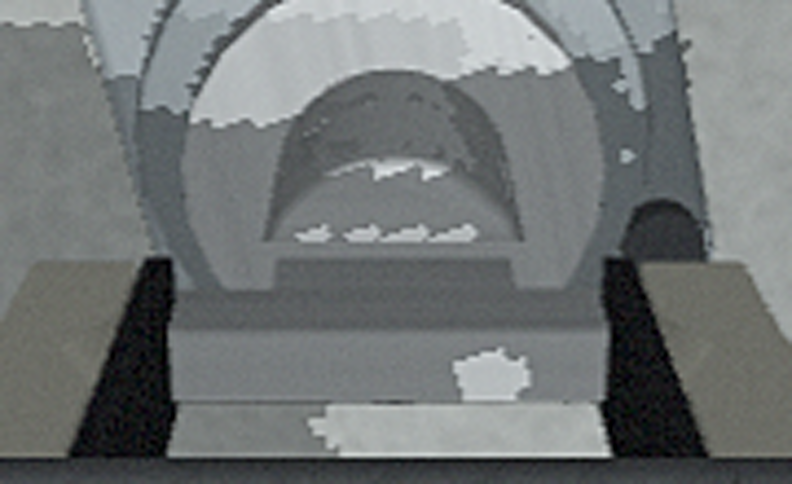

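View pics/s7.png

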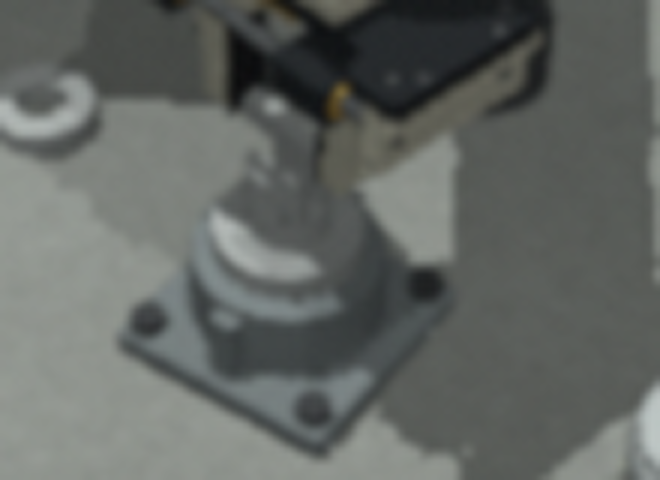

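View pics/d7.png

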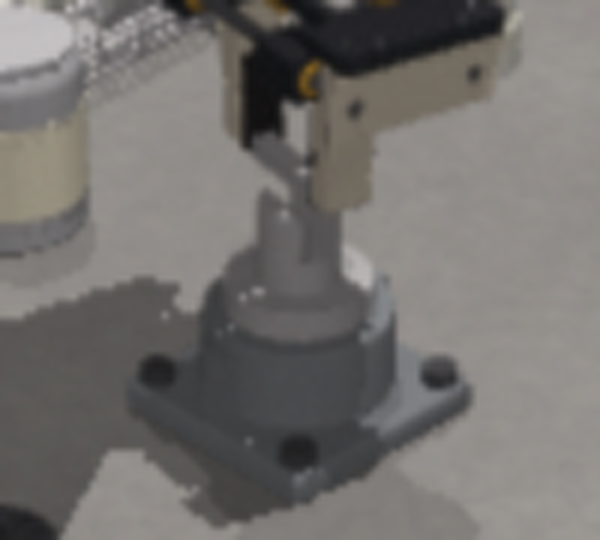

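```bash
python3 - <<'E'
from h import *
for i in range(3):
    o=ctrl.get_obs(); print(o['tool_pos'],o['orientation'])
    s=snapshot("wrist")
M=np.array(s['mount']);K=np.array(s['camera_matrix'])
zt=o['tool_pos'][2]
def tx(u,v,z):
    d=M[:3,:3]@np.linalg.inv(K)@[u,v,1];e=M[:3,3];t=(zt-z-e[1])/d[1];return (e+d*t)[[0,2]]*1000
c=lambda x,y:((x+.5)/4.4+189.5,(y+.5)/4.4+189.5)
kt=zt-.0047+.012
print("key near",tx(*c(390,328),kt),"far",tx(*c(390,402),kt),"ends",tx(*c(172,365),kt),tx(*c(606,365),kt))
print("slot near edge",tx(*c(390,241),.108),tx(*c(265,241),.108),tx(*c(522,241),.108))
E
```

```text
[0.55948689 0.05588193 0.1204811 ] [-9.00647055e+01 -5.06687504e-02  7.13590320e+01]
[0.55942429 0.05596777 0.12039504] [-9.00614385e+01 -5.02732111e-02  7.13658682e+01]
[0.55930267 0.05597778 0.12022242] [-9.00477349e+01 -4.19861605e-02  7.13672694e+01]
key near [-4.97859484 -0.2925707 ] far [ 4.70553416 -0.28944439] ends [ -0.18312083 -25.78137156] [-0.17372626 24.96734827]
slot near edge [-7.26736932 -0.26515208] [ -7.26996876 -16.30626724] [-7.26462419 16.67498933]
```

```bash
python3 -m pendant '[[[-0.09,0.3,0.05,0,0,0,0.5],[0,0.2,0,0,0,0,0.5],[0,0.2,0,0,0,0,0.5],[0,0.1,0,0,0,0,0.5],[0,0.1,0,0,0,0,0.5]]]'
python3 - <<'E'
from h import *
shift([.5587,.0548,.0907])
E
```

```text
clock: 8.55
tool_pos: [0.5581, 0.0552, 0.1102]
orientation: [-90.0, 0.0, 71.4]
force: [0.6, 0.0, -0.5]
opening: 0.051
tool shift cm [-0.018  1.955 -0.071] yaw [-8.998e+01  2.000e-02  7.137e+01] F [ 0.62  0.04 -0.46] M [ 0.002 -0.035 -0.018] open 0.051
```

```bash
python3 -m pendant '[[[0,0.2,0,0,0,0,0.5],[0,0.2,0,0,0,0,0.5],[0,0.2,0,0,0,0,0.5],[0,0,0,0,0,0,0.5]]]';python3 -m pendant '[[[0,0.2,0,0,0,0,0.5],[0,0.2,0,0,0,0,0.5],[0,0.2,0,0,0,0,0.5],[0,0,0,0,0,0,0.5]]]'
python3 - <<'E'
from h import *
shift([.5587,.0548,.0907])
o=ctrl.get_obs();s=snapshot("wrist");P=pose(s,o);cv2.imwrite("pics/w8.png",cv2.resize(s["image"][190:300,190:370,::-1],None,fx=4.4,fy=4.4,interpolation=cv2.INTER_CUBIC))
E
```

```text
clock: 8.88
tool_pos: [0.5579, 0.0551, 0.104]
orientation: [-90.0, 0.0, 71.4]
force: [-0.1, -0.3, -0.9]
opening: 0.0513
clock: 9.22
tool_pos: [0.558, 0.0551, 0.0981]
orientation: [-90.0, 0.0, 71.4]
force: [-0.0, 0.3, -0.0]
opening: 0.0509
tool shift cm [-0.008  0.736 -0.082] yaw [-8.997e+01  2.000e-02  7.137e+01] F [-0.04  0.25 -0.01] M [-0.014 -0.021 -0.004] open 0.0509
```

View pics/w8.png

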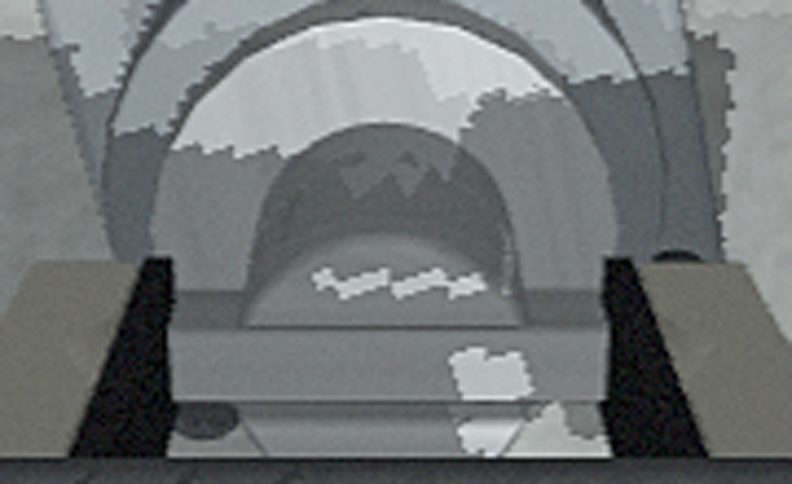

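```bash
python3 -m pendant '[[[0,0.2,-0.07,0,0,0,0.5],[0,0.2,0,0,0,0,0.5],[0,0.1,0,0,0,0,0.5],[0,0,0,0,0,0,0.5]]]';python3 -m pendant '[[[0,0.1,0,0,0,0,0.5],[0,0.05,0,0,0,0,0.5],[0,0,0,0,0,0,0.5]]]'
python3 - <<'E'
from h import *
shift([.5587,.0548,.0907])
E
```

```text
clock: 9.6
tool_pos: [0.5587, 0.0549, 0.0932]
orientation: [-90.0, 0.0, 71.4]
force: [-0.2, -0.2, 0.8]
opening: 0.0511
clock: 9.85
tool_pos: [0.5588, 0.055, 0.092]
orientation: [-90.0, 0.0, 71.4]
force: [0.1, 0.3, -0.8]
opening: 0.051
tool shift cm [-0.021  0.126  0.005] yaw [-89.99   0.    71.37] F [ 0.09  0.28 -0.75] M [-0.01  -0.002 -0.043] open 0.051
```

```bash
python3 -m pendant '[[[0,0.08,0,0,0,0,0.5],[0,0,0,0,0,0,0.5],[0,0,0,0,0,0,0.5]]]';python3 -m pendant '[[[0,0.05,0,0,0,0,0.5],[0,0,0,0,0,0,0.5],[0,0,0,0,0,0,0.5]]]'

```

```text
clock: 10.1
tool_pos: [0.5589, 0.055, 0.0912]
orientation: [-90.0, -0.0, 71.4]
force: [0.1, 0.0, 0.1]
opening: 0.0508
clock: 10.35
tool_pos: [0.5589, 0.055, 0.0908]
orientation: [-90.0, 0.0, 71.4]
force: [-0.3, 0.7, -0.6]
opening: 0.0511
```

```bash
python3 -m pendant '[[[0,0.05,0,0,0,0,0.5],[0,0,0,0,0,0,0.5],[0,0,0,0,0,0,0.5]]]';python3 -m pendant '[[[0,0,0,0,0,0,0.62],[0,0,0,0,0,0,0.66],[0,0,0,0,0,0,0.72],[0,0,0,0,0,0,0.8],[0,0,0,0,0,0,0.8],[0,-1,0,0,0,0,0.8],[0,-2,0,0,0,0,0.8],[0,-2,0,0,0,0,0.8],[0,0,0,0,0,0,0.8],[0,0,0,0,0,0,0.8]]]'
python3 - <<'E'
from h import *
import pickle
o=ctrl.get_obs();s=snapshot("wrist");P=pose(s,o);cv2.imwrite("pics/w9.png",cv2.resize(s["image"][190:300,190:370,::-1],None,fx=4.4,fy=4.4,interpolation=cv2.INTER_CUBIC))
E
```

```text
clock: 10.6
tool_pos: [0.5589, 0.055, 0.0907]
orientation: [-90.0, -0.0, 71.4]
force: [-2.1, 0.1, 5.1]
opening: 0.0508
clock: 11.43
tool_pos: [0.5598, 0.0554, 0.1421]
orientation: [-90.1, -0.1, 71.4]
force: [0.1, -0.5, -0.6]
opening: 0.0704
```

View pics/w9.png

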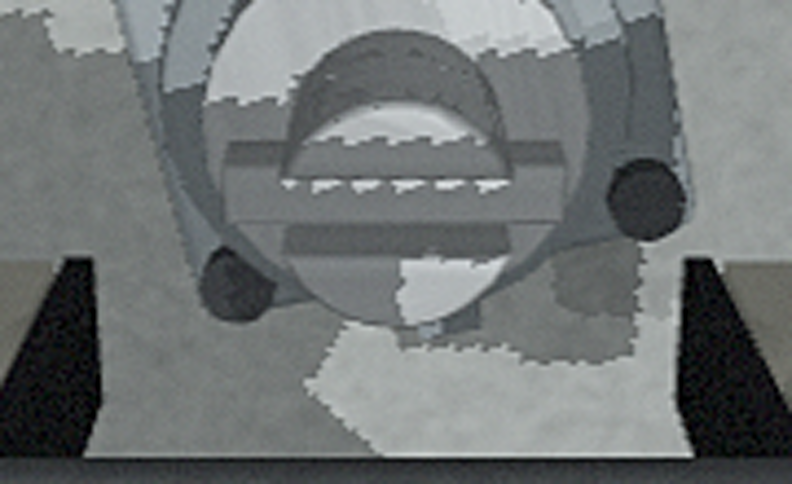

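```bash
python3 -m pendant '[[[3.36,-0.5,0.76,0,0,0,1],[3.36,0,0.76,0,0,0,1],[3.36,0,0.76,0,0,0,1],[3.36,0,0.76,0,0,0,1],[3.36,0,0.76,0,0,0,1],[3.36,1,0.76,0,0,0,1],[3.36,1,0.76,0,0,0,1],[3.36,1,0.76,0,0,0,1],[0,0,0,0,0,0,1],[0,0,0,0,0,0,1],[0,0,0,0,0,0,1],[0,0,0,0,0,0,1]]]'
python3 - <<'E'
from h import *
import pickle
o=ctrl.get_obs();s=snapshot("wrist");P=pose(s,o);pickle.dump((o,s),open("w10.pkl","wb"))
cv2.imwrite("pics/w10.png",s["image"][:,:,::-1])
c=proj(s,[.56,.25,.036],P)[0];print(c);u,v=(c-[75,60]).round().astype(int).clip(0)
cv2.imwrite("pics/w10z.png",cv2.resize(s["image"][v:v+120,u:u+150,::-1],None,fx=5,fy=5,interpolation=cv2.INTER_CUBIC));print(u,v)
E
```

```text
clock: 12.48
tool_pos: [0.587, 0.3282, 0.1151]
orientation: [-90.0, 0.0, 71.3]
force: [0.1, -0.8, -0.8]
opening: 0.0877
[279.268115   104.14495889]
204 44
```

View pics/w10.png

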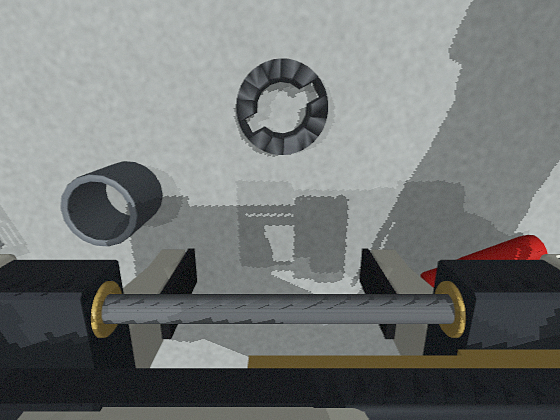

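View pics/w10z.png

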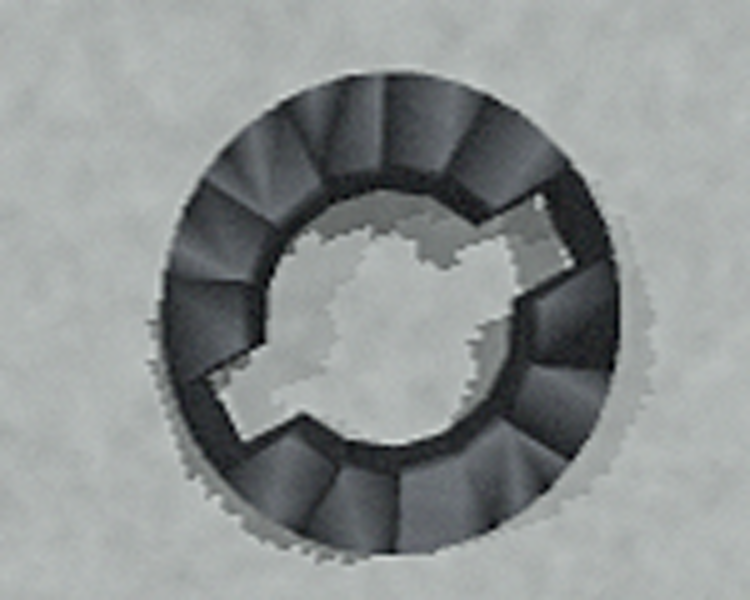

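```bash
python3 - <<'E'
from h import *
import pickle
from scipy.optimize import least_squares
o,s=pickle.load(open("w10.pkl","rb"));P=pose(s,o)
f=lambda p,z:hit(s,(np.array(p,float)+.5)/5-.5+np.array([204,44]),z,P)[:,:2]
ang=lambda a,b:np.degrees(np.arctan2(*(b-a)[::-1]))%180
for z,prs in((.036,[((180,385),(572,163)),((225,470),(612,262)),((265,345),(483,220)),((305,415),(520,298))]),(0,[((226,407),(556,230)),((210,375),(540,195)),((243,440),(572,265))])):
    for p in prs:
        w=f(p,z);print(z,ang(w[0],w[1]).round(2),np.linalg.norm(w[0]-w[1]).round(4),w.mean(0).round(4))
w=f([(210,375),(540,195),(243,440),(572,265)],0);print("z0 centre",w.mean(0))
g=cv2.cvtColor(s['image'],cv2.COLOR_RGB2GRAY)
m=(g<115).astype(np.uint8);m[:40]=0;m[175:]=0;m[:,:220]=0;m[:,345:]=0
cs,_=cv2.findContours(m,cv2.RETR_EXTERNAL,cv2.CHAIN_APPROX_NONE);c=max(cs,key=cv2.contourArea)[:,0].astype(float)
h=cv2.convexHull(c.astype(np.float32))[:,0]
for z in(.036,):
    W=hit(s,c,z,P)[:,:2];r=least_squares(lambda q:np.hypot(*(W-q[:2]).T)-q[2],[.56,.25,.03],loss='soft_l1',f_scale=.0005);print(z,r.x,np.abs(r.fun).max())
im=s['image'].copy();th=np.linspace(0,2*np.pi,200)
x=r.x
pp=proj(s,np.c_[x[0]+.032*np.cos(th),x[1]+.032*np.sin(th),.036+0*th],P).round().astype(int)
for u,v in pp: im[v,u]=(255,0,0)
# keyway overlay
a=np.radians(1.0)
cv2.imwrite("pics/w10f.png",cv2.resize(im[44:164,204:354,::-1],None,fx=5,fy=5,interpolation=cv2.INTER_NEAREST))
E
```

```text
0.036 9.6 0.0611 [0.5597 0.2464]
0.036 8.84 0.0606 [0.5579 0.2599]
0.036 9.93 0.0341 [0.5599 0.2473]
0.036 9.08 0.0337 [0.5579 0.2583]
0 8.54 0.059 [0.5592 0.2531]
0 8.76 0.0589 [0.56   0.2475]
0 8.52 0.0591 [0.5583 0.2589]
z0 centre [0.55912757 0.25315801]
0.036 [0.55938233 0.25320801 0.03160273] 0.001334686830905471
```

View pics/w10f.png

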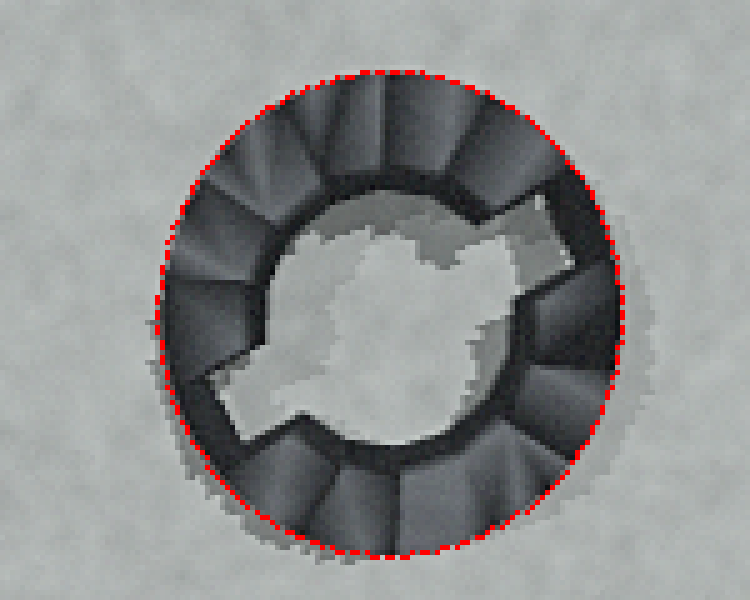

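```bash
python3 - <<'E'
from h import *
shift([.5593,.2532,.008]);print(ctrl.get_obs()['joint_pos'].round(1))
E
```

```text
tool shift cm [-7.991 10.75   0.239] yaw [-90.     0.    71.32] F [ 0.36 -1.    1.05] M [-0.025 -0.033 -0.012] open 0.0877
[ 45.8  25.   -7.7   0.  -57.3 -64.4]
```

```bash
python3 -m pendant '[[[-2.7,1.5,0.08,0,0,0,1],[-2.7,1.5,0.08,0,0,0,1],[-2.6,1.5,0.08,0,0,0,1],[0,1.5,0,0,0,0,1],[0,0,0,0,0,0,1],[0,0,0,0,0,0,1],[0,0,0,0,0,0,1]]]'
python3 - <<'E'
from h import *
shift([.5593,.2532,.008])
o=ctrl.get_obs();s=snapshot("wrist");P=pose(s,o);cv2.imwrite("pics/w11.png",s["image"][:,:,::-1])
E
```

```text
clock: 13.12
tool_pos: [0.5604, 0.2545, 0.0566]
orientation: [-90.1, -0.1, 71.4]
force: [-0.3, 0.6, -0.3]
opening: 0.0874
tool shift cm [-0.169  4.858  0.068] yaw [-9.008e+01 -9.000e-02  7.137e+01] F [-0.29  0.63 -0.34] M [ 0.089 -0.09   0.035] open 0.0874
```

View pics/w11.png

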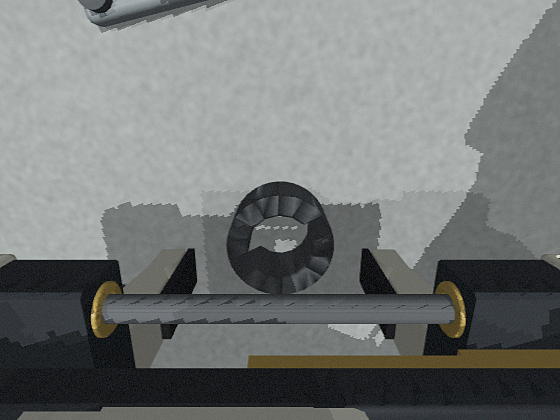

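```bash
python3 -m pendant '[[[-0.15,1.6,0.05,0,0,0,1],[0,1.6,0,0,0,0,1],[0,1.2,0,0,0,0,1],[0,0.4,0,0,0,0,1],[0,0,0,0,0,0,1],[0,0,0,0,0,0,1],[0,0,0,0,0,0,1]]]'
python3 - <<'E'
from h import *
shift([.5593,.2532,.008])
E
python3 -m pendant '[[[0,0,0,0,0,0,0.8],[0,0,0,0,0,0,0.76],[0,0,0,0,0,0,0.72],[0,0,0,0,0,0,0.68],[0,0,0,0,0,0,0.6],[0,0,0,0,0,0,0.6],[0,0,0,0,0,0,0.6],[0,0,0,0,0,0,0.6]]]'
python3 - <<'E'
from h import *
shift([.5593,.2532,.008])
E
```

```text
clock: 13.75
tool_pos: [0.559, 0.2534, 0.0081]
orientation: [-90.0, -0.1, 71.4]
force: [0.7, 0.2, 0.6]
opening: 0.0879
tool shift cm [-0.005  0.011 -0.037] yaw [-9.005e+01 -6.000e-02  7.139e+01] F [0.73 0.2  0.59] M [-0.049 -0.035  0.019] open 0.0879
clock: 14.42
tool_pos: [0.5585, 0.2529, 0.0075]
orientation: [-90.0, -0.0, 71.4]
force: [-0.2, -0.9, 3.5]
opening: 0.0637
tool shift cm [ 0.054 -0.047 -0.066] yaw [-9.001e+01 -2.000e-02  7.137e+01] F [-0.21 -0.88  3.54] M [-0.097  0.216 -0.016] open 0.0637
```

```bash
python3 -m pendant '[[[0,-0.5,0,0,0,0,0.6],[0,-2,0,0,0,0,0.6],[0,-3,0,0,0,0,0.6],[0,-3,0,0,0,0,0.6],[0,-3,0,0,0,0,0.6],[0,-3,0,0,0,0,0.6],[0,-1.5,0,0,0,0,0.6],[-1.2,0,-1.1,0,0,0,0.6],[-2,0,-1.8,0,0,0,0.6],[-2,0,-1.8,0,0,0,0.6],[-2,0,-1.8,0,0,0,0.6],[-2,0,-1.8,0,0,0,0.6]]]'
python3 -m pendant '[[[-2,0,-1.96,0,0,0,0.6],[0,0,0,0,3.5,0,0.6],[0,0,0,0,6,0,0.6],[0,0,0,0,6,0,0.6],[0,0,0,0,6,0,0.6],[0,0,0,0,6,0,0.6],[0,0,0,0,0,0,0.6],[0,0,0,0,0,0,0.6],[0,0,0,0,0,0,0.6],[0,0,0,0,0,0,0.6]]]'
python3 - <<'E'
from h import *
import pickle
o=ctrl.get_obs();s=snapshot("wrist");P=pose(s,o);pickle.dump((o,s),open("w12.pkl","wb"));cv2.imwrite("pics/w12.png",s["image"][:,:,::-1])
print(o['tool_pos'],o['orientation'],o['force'],o['opening'])
E
```

```text
clock: 15.42
tool_pos: [0.6068, 0.1379, 0.1664]
orientation: [-89.9, 0.1, 71.4]
force: [0.7, 0.2, -4.2]
opening: 0.0632
clock: 16.25
tool_pos: [0.6195, 0.1139, 0.167]
orientation: [-90.0, 0.0, 44.0]
force: [0.2, 0.4, -4.0]
opening: 0.0635
[0.61954203 0.11389677 0.16697437] [-8.99813464e+01  3.00922710e-02  4.40049786e+01] [ 0.18999422  0.37738833 -4.04940572] 0.06352912632739088
```

View pics/w12.png

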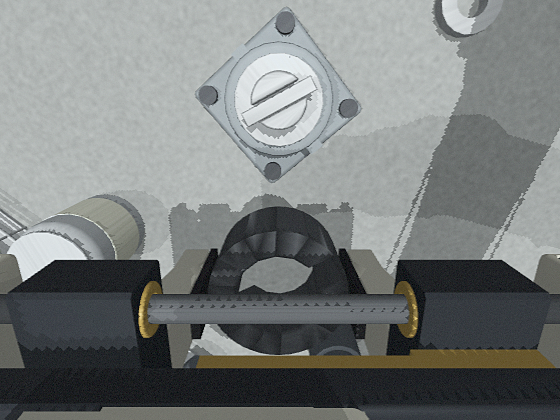

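```bash
python3 - <<'E'
from h import *
import pickle
o,s=pickle.load(open("w12.pkl","rb"))
cv2.imwrite("pics/w12a.png",cv2.resize(s["image"][55:145,225:325,::-1],None,fx=6,fy=6,interpolation=cv2.INTER_CUBIC))
c=s["image"][200:360,200:360,::-1].astype(float)*2;cv2.imwrite("pics/w12b.png",cv2.resize(c.clip(0,255).astype(np.uint8),None,fx=3.75,fy=3.75,interpolation=cv2.INTER_CUBIC))
E
```

```text
(no output)
```

View pics/w12a.png

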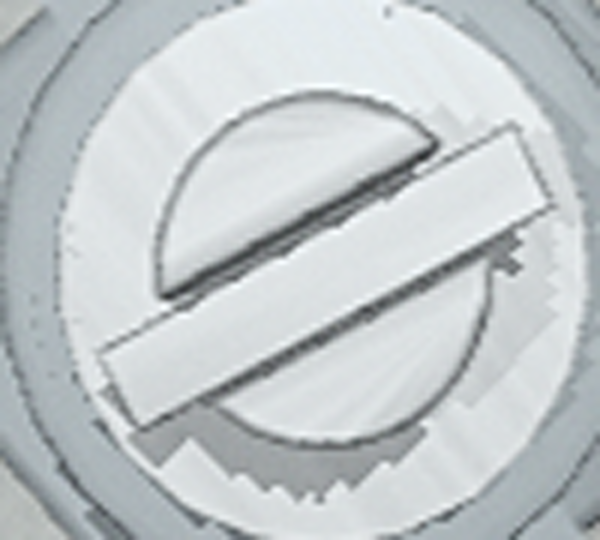

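View pics/w12b.png

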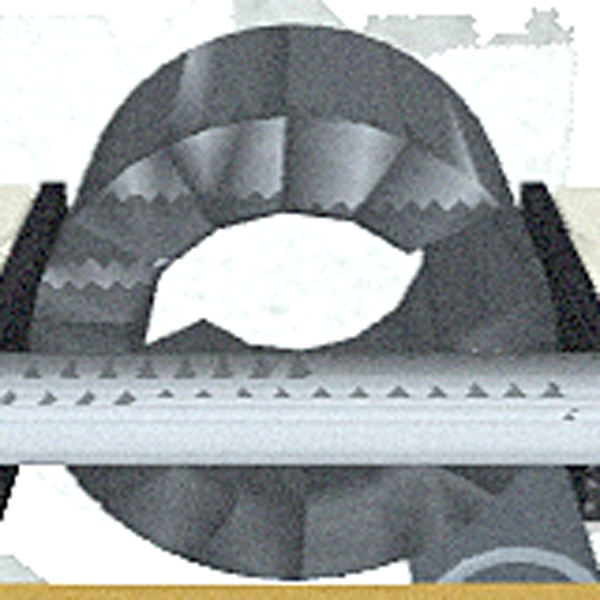

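```bash
cat > fit.py <<'E'
from h import *
import pickle
def hubmodel(dx,dz,a,top,bot):
    # tool coords; keyway dir at angle a (deg CCW seen from above) from tool z. returns polylines
    th=np.radians
    def ring(y,pts): return np.array([[dx+p[0],y,dz+p[1]] for p in pts])
    t=np.linspace(0,2*np.pi,200); out=[]
    circ=[(.032*np.cos(q),.032*np.sin(q)) for q in t]
    # profile: in hub frame (u along keyway, v perp); world-from-above axes: tool z=e1, -tool x... e2 = up x e1
    h=.006;ua=np.sqrt(.019**2-h*h);phi=np.arctan2(h,ua)
    pr=[(.0295,-h),(.0295,h)]+[(.019*np.cos(q),.019*np.sin(q)) for q in np.linspace(phi,np.pi-phi,40)]+[(-.0295,h),(-.0295,-h)]+[(.019*np.cos(q),.019*np.sin(q)) for q in np.linspace(np.pi+phi,2*np.pi-phi,40)]+[(.0295,-h)]
    c,sn=np.cos(th(a)),np.sin(th(a))
    rot=[]
    for u,v in pr:
        e1=c*u-sn*v;e2=sn*u+c*v   # e1 along tool z, e2 = up x toolz
        rot.append((E2*e2,e1))
    for y in(top,bot): out.append(ring(y,circ));out.append(ring(y,rot))
    return out
# up = -tool y ; up x tool z = -y x z = -x  => e2 = -tool x
E2=-1
def projt(s,X):
    M=np.linalg.inv(np.array(s['mount']));c=X@M[:3,:3].T+M[:3,3];p=c@np.array(s['camera_matrix']).T;return p[:,:2]/p[:,2:]
E
python3 - <<'E'
from fit import *
o,s=pickle.load(open("w12.pkl","rb"));P=pose(s,o)
f=lambda p,z:hit(s,(np.array(p,float)+.5)/6-.5+np.array([225,55]),z,P)[:,:2]
w=f([(100,352),(513,124),(550,206),(140,428)],.098);print(w.mean(0),cv2.minAreaRect((w*1000).astype(np.float32)))
for i,j in((0,1),(3,2)): d=w[i]-w[j];print(np.degrees(np.arctan2(d[1],d[0])))
for i,j in(((160,297),(437,145)),):
    q=f([i,j],.108);d=q[0]-q[1];print("land",np.degrees(np.arctan2(d[1],d[0])))
rim=f([(158,250),(180,180),(245,108),(325,90),(390,107),(436,143),(493,270),(475,360),(425,420),(350,445),(285,440)],.108)
from scipy.optimize import least_squares
r=least_squares(lambda q:np.hypot(*(rim-q[:2]).T)-q[2],[.56,.05,.018]);print(r.x,np.abs(r.fun).max())
im=cv2.resize((s["image"][200:360,200:360,::-1].astype(float)*2).clip(0,255).astype(np.uint8),None,fx=3.75,fy=3.75,interpolation=cv2.INTER_CUBIC)
for k,X in enumerate(hubmodel(0,0,27.5,-.0285,.0075)):
    p=((projt(s,X)-[200,200]+.5)*3.75-.5).round().astype(np.int32)
    cv2.polylines(im,[p],False,[(0,0,255),(0,255,0),(255,0,0),(0,255,255)][k],1)
cv2.imwrite("pics/w12c.png",im)
E
```

```text
[0.55927938 0.05497564] ((559.272705078125, 54.95124816894531), (9.316509246826172, 50.916893005371094), 71.43121337890625)
-18.4549082374458
-18.568798521490486
land -18.66832523494728
[0.55880975 0.05489994 0.01774811] 0.0005410559751670707
```

View pics/w12c.png

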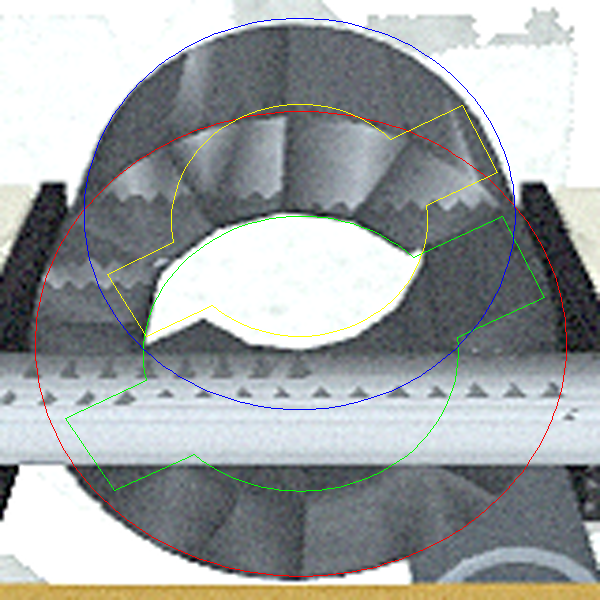

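```bash
python3 - <<'E'
from fit import *
from scipy.optimize import least_squares
from scipy.spatial import cKDTree
o,s=pickle.load(open("w12.pkl","rb"))
topc=[(28,330),(40,265),(288,116),(110,505),(180,550),(290,578),(360,572),(558,330),(180,140),(410,143)]
botc=[(290,25),(180,58),(95,170),(400,60),(490,165)]
tb=[(415,253),(290,212),(215,230),(360,222)]
bb=[(205,320),(250,343),(300,349),(350,340),(395,300),(160,263)]
pt=lambda p:(np.array(p,float)+.5)/3.75-.5+200
def res(q,full=False):
    L=hubmodel(q[0]/1e3,q[1]/1e3,q[2],-.036+q[3]/1e3,q[3]/1e3);r=[]
    for X,p in((L[0],topc),(L[1],tb),(L[2],botc),(L[3],bb)):
        Q=projt(s,X);t=np.linspace(0,len(Q)-1,4000);Q=np.c_[np.interp(t,range(len(Q)),Q[:,0]),np.interp(t,range(len(Q)),Q[:,1])]
        r.append(cKDTree(Q).query(pt(p))[0])
    return np.concatenate(r)
for x0 in([0,0,27.5,7.5],[0,-1,30,7]):
    r=least_squares(res,x0,diff_step=1e-2,x_scale=[1,1,5,1],loss='soft_l1',f_scale=.7);print(r.x.round(2),r.cost,r.fun.round(1))
im=cv2.resize((s["image"][200:360,200:360,::-1].astype(float)*2).clip(0,255).astype(np.uint8),None,fx=3.75,fy=3.75,interpolation=cv2.INTER_CUBIC)
q=r.x
for k,X in enumerate(hubmodel(q[0]/1e3,q[1]/1e3,q[2],-.036+q[3]/1e3,q[3]/1e3)):
    p=((projt(s,X)-[200,200]+.5)*3.75-.5).round().astype(np.int32)
    cv2.polylines(im,[p],False,[(0,0,255),(0,255,0),(255,0,0),(0,255,255)][k],1)
cv2.imwrite("pics/w12d.png",im)
E
```

```text
[ 1.42 -0.69 30.99  8.61] 17.03889751058135 [1.3 2.4 0.9 1.4 1.3 0.1 0.2 0.3 0.6 0.2 1.  2.8 2.8 3.2 0.  0.6 1.9 2.3
 2.5 0.3 2.6 2.4 2.8 0.8 0.7]
[ 1.42 -0.58 30.98  8.67] 17.00027269246753 [1.5 2.7 0.8 1.2 1.2 0.  0.2 0.1 0.6 0.3 0.9 2.8 2.8 3.1 0.  0.6 1.7 2.4
 2.7 0.3 2.7 2.4 2.8 0.7 0.6]
```

View pics/w12d.png

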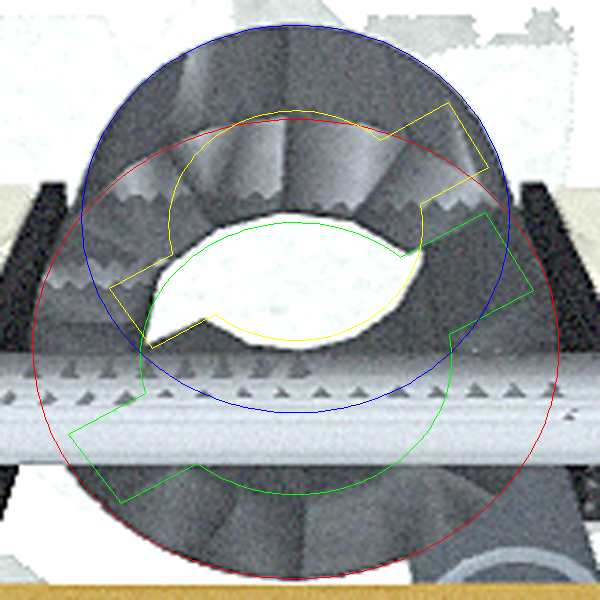

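```bash
sed -i 's/\.019\b/BR/g' fit.py; sed -i '2i BR=.020' fit.py; cat > fit2.py <<'E'
from fit import *
from scipy.optimize import least_squares
from scipy.spatial import cKDTree
def dofit(s,pt,topc,tb,botc,bb,x0,free=4):
    def res(q):
        q=np.r_[q,x0[len(q):]]
        L=hubmodel(q[0]/1e3,q[1]/1e3,q[2],-.036+q[3]/1e3,q[3]/1e3);r=[]
        for X,p in((L[0],topc),(L[1],tb),(L[2],botc),(L[3],bb)):
            if not p: continue
            Q=projt(s,X);t=np.linspace(0,len(Q)-1,8000);Q=np.c_[np.interp(t,range(len(Q)),Q[:,0]),np.interp(t,range(len(Q)),Q[:,1])]
            r.append(cKDTree(Q).query(pt(p))[0])
        return np.concatenate(r)
    r=least_squares(res,x0[:free],diff_step=1e-2,x_scale=[1,1,5,1][:free],loss='soft_l1',f_scale=.7);return r
E
python3 - <<'E'
from fit2 import *
o,s=pickle.load(open("w12.pkl","rb"))
topc=[(28,330),(288,116),(110,505),(180,550),(290,578),(360,572),(558,330)]
botc=[(290,25),(180,58),(400,60)]
tb=[(420,252),(290,212),(215,230),(360,222)]
bb=[(205,320),(250,343),(300,349),(350,340),(395,300),(150,342),(178,332)]
pt=lambda p:(np.array(p,float)+.5)/3.75-.5+200
for fr in(3,4):
    r=dofit(s,pt,topc,tb,botc,bb,[0.5,-.5,28,7.5],fr);print(r.x.round(2),r.cost,r.fun.round(1))
im=cv2.resize((s["image"][200:360,200:360,::-1].astype(float)*2).clip(0,255).astype(np.uint8),None,fx=3.75,fy=3.75,interpolation=cv2.INTER_CUBIC)
q=r.x
for k,X in enumerate(hubmodel(q[0]/1e3,q[1]/1e3,q[2],-.036+q[3]/1e3,q[3]/1e3)):
    p=((projt(s,X)-[200,200]+.5)*3.75-.5).round().astype(np.int32)
    cv2.polylines(im,[p],False,[(0,0,255),(0,255,0),(255,0,0),(0,255,255)][k],1)
cv2.imwrite("pics/w12e.png",im)
E
```

```text
[ 0.77 -0.79 29.53] 7.167640363691302 [0.4 0.4 2.2 2.  0.7 0.3 0.  0.4 0.5 0.3 1.  0.5 1.3 2.7 0.9 0.9 0.8 1.3
 0.8 0.2 0.8]
[ 1.51 -0.46 30.21  8.91] 6.167349333102691 [1.9 0.8 0.9 0.9 0.2 0.4 0.  0.7 0.6 0.8 0.9 0.1 0.4 2.5 0.6 1.3 1.  1.3
 1.  0.3 0.1]
```

View pics/w12e.png

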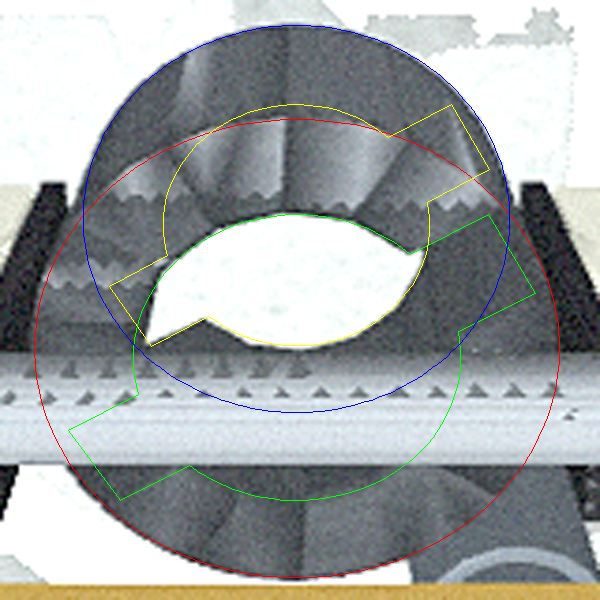

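```bash
python3 -m pendant '[[[0,0,0,0,2,0,0.6],[-1.5,0,0,0,0,0,0.6],[-2.5,0.5,0,0,0,0,0.6],[-2.5,1,0,0,0,0,0.6],[-1.5,1,0,0,0,0,0.6],[0,1,0,0,0,0,0.6],[0,0,0,0,0,0,0.6],[0,0,0,0,0,0,0.6],[0,0,0,0,0,0,0.6]]]'
python3 - <<'E'
from h import *
shift([.5576,.0546,.125])
o=ctrl.get_obs();s=snapshot("wrist");cv2.imwrite("pics/w13.png",s["image"][:,:,::-1])
s=snapshot("scene");cv2.imwrite("pics/s13.png",cv2.resize(s["image"][150:240,240:350,::-1],None,fx=6,fy=6,interpolation=cv2.INTER_CUBIC))
s=snapshot("side");cv2.imwrite("pics/d13.png",cv2.resize(s["image"][180:270,230:330,::-1],None,fx=6,fy=6,interpolation=cv2.INTER_CUBIC))
E
```

```text
clock: 17.05
tool_pos: [0.5613, 0.0611, 0.1329]
orientation: [-90.0, -0.1, 41.9]
force: [-0.1, 0.1, -4.3]
opening: 0.0632
tool shift cm [-0.713  0.788 -0.235] yaw [-9.004e+01 -6.000e-02  4.193e+01] F [-0.09  0.14 -4.31] M [ 0.017 -0.086 -0.064] open 0.0632
```

View pics/w13.png

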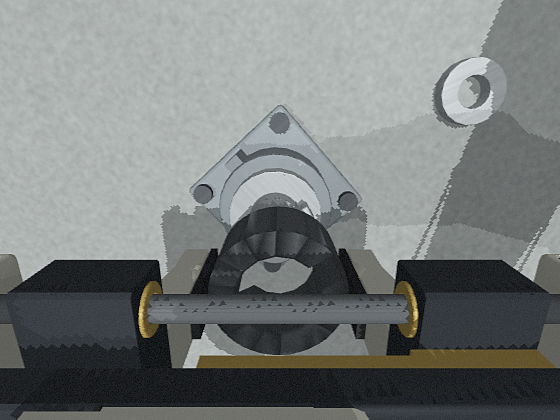

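View pics/d13.png

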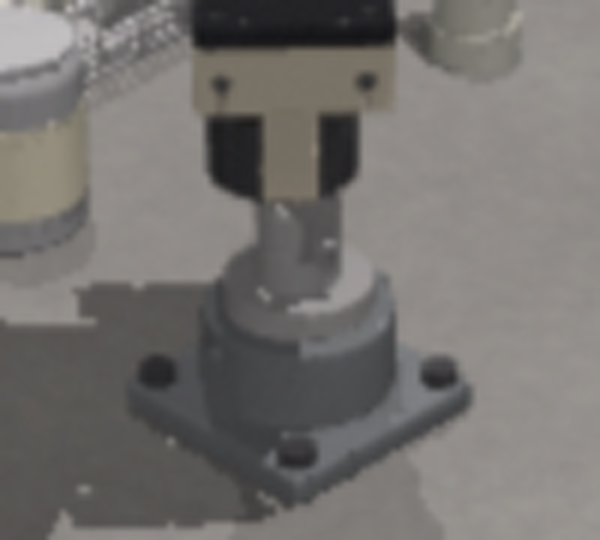

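```bash
python3 -m pendant '[[[-0.4,0,-0.12,0,0,0,0.6],[-0.3,0.3,-0.12,0,0,0,0.6],[0,0.4,0,0,0,0,0.6],[0,0,0,0,0,0,0.6],[0,0,0,0,0,0,0.6],[0,0,0,0,0,0,0.6]]]'
python3 - <<'E'
from h import *
shift([.5576,.0546,.125])
o=ctrl.get_obs();s=snapshot("wrist")
c=s["image"][190:360,190:370,::-1].astype(float)*1.8;cv2.imwrite("pics/w14.png",cv2.resize(c.clip(0,255).astype(np.uint8),None,fx=3.5,fy=3.5,interpolation=cv2.INTER_CUBIC))
s=snapshot("side");cv2.imwrite("pics/d14.png",cv2.resize(s["image"][180:270,230:330,::-1],None,fx=6,fy=6,interpolation=cv2.INTER_CUBIC))
s=snapshot("scene");cv2.imwrite("pics/s14.png",cv2.resize(s["image"][150:240,240:350,::-1],None,fx=6,fy=6,interpolation=cv2.INTER_CUBIC))
E
```

```text
clock: 17.7
tool_pos: [0.5567, 0.054, 0.1252]
orientation: [-90.0, 0.0, 41.9]
force: [0.1, -0.0, -5.9]
opening: 0.0633
tool shift cm [ 0.104  0.023 -0.017] yaw [-90.     0.    41.87] F [ 0.08 -0.02 -5.9 ] M [-0.001 -0.104  0.006] open 0.0633
```

View pics/w14.png

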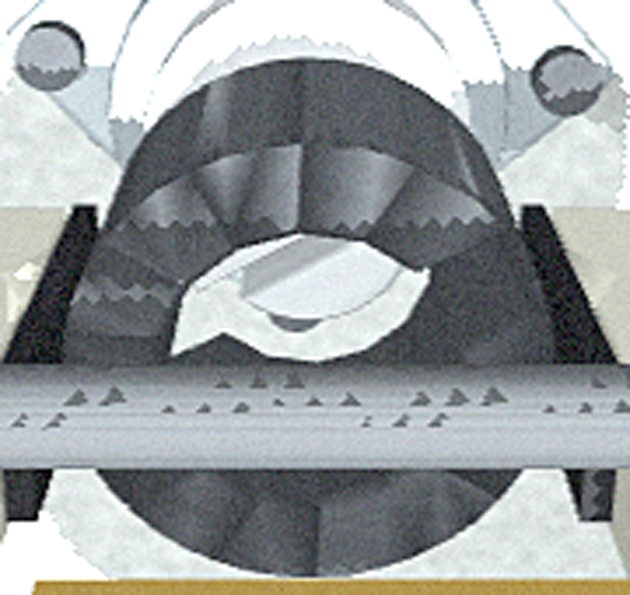

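View pics/d14.png

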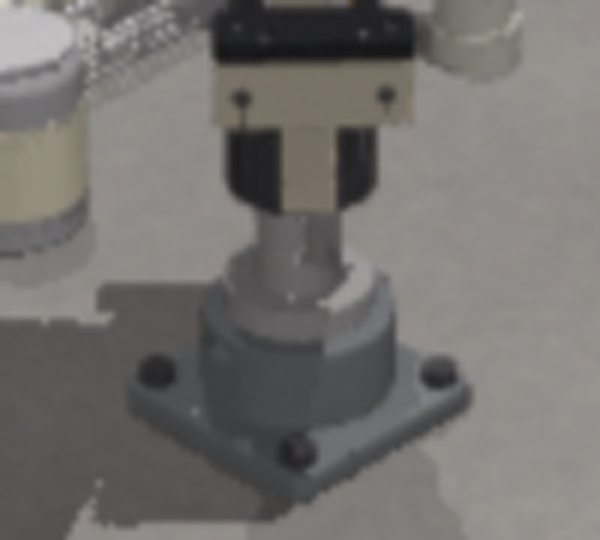

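View pics/s14.png

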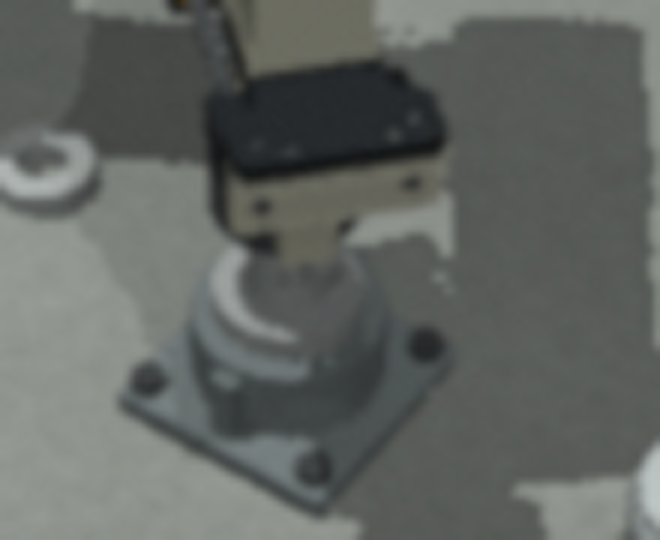

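```bash
python3 - <<'E'
from h import *
import pickle
o=ctrl.get_obs();s=snapshot("wrist");pickle.dump((o,s),open("w14.pkl","wb"));print(o['tool_pos'],o['orientation'])
cv2.imwrite("pics/w14z.png",cv2.resize(s["image"][250:300,230:320,::-1],None,fx=8,fy=8,interpolation=cv2.INTER_CUBIC))
E
```

```text
[0.55675739 0.05412447 0.12535822] [-9.00076338e+01 -8.84533084e-03  4.18742812e+01]
```

View pics/w14z.png

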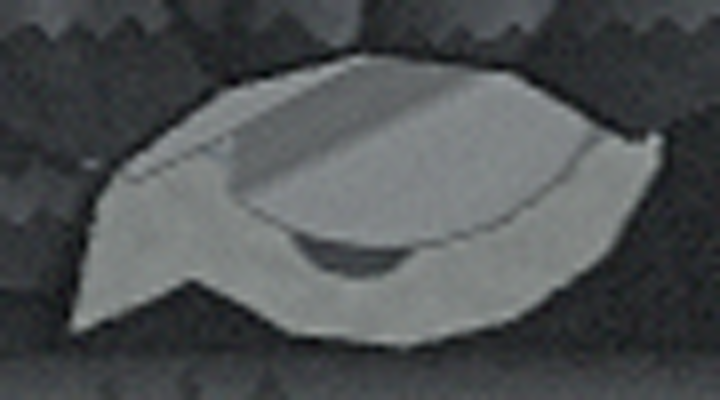

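```bash
python3 - <<'E'
from fit2 import *
o,s=pickle.load(open("w14.pkl","rb"))
zt=.1253
M=np.array(s['mount']);K=np.array(s['camera_matrix'])
def tx(p,y):
    p=(np.atleast_2d(np.array(p,float))+.5)/8-.5+[230,250];d=np.c_[p,np.ones(len(p))]@np.linalg.inv(K).T@M[:3,:3].T;e=M[:3,3];t=(y-e[1])/d[:,1];return (e+d*t[:,None])[:,[0,2]]*1e3
arc=tx([(232,195),(290,233),(360,246),(410,246),(480,230),(550,190),(600,135)],zt-.108)
r=least_squares(lambda q:np.hypot(*(arc-q).T)-17.75,[0,0]);print("spindle centre tool x,z",r.x,r.fun.round(2))
e=tx([(232,195),(480,78)],zt-.108);d=e[1]-e[0];print("slot ang from tool z",np.degrees(np.arctan2(-d[0],d[1])))
k=tx([(125,180),(360,55)],zt-.098);d=k[1]-k[0];print("key ang",np.degrees(np.arctan2(-d[0],d[1])))
for hb in(.0075,.0085):
    b=tx([(195,280),(240,305),(290,332),(400,346),(470,335),(520,320),(610,250)],hb)
    r=least_squares(lambda q:np.hypot(*(b-q[:2]).T)-20,[0,0]);print("bore centre",hb,r.x,r.fun.round(2))
    e=tx([(72,330),(195,280)],hb);d=e[1]-e[0];print("keyway side ang",np.degrees(np.arctan2(-d[0],d[1])),"perp dist", (e-r.x)@np.array([np.cos(np.radians(29.5)),np.sin(np.radians(29.5))]))
    q=tx([(72,330),(100,200)],hb);d=q[1]-q[0];print("keyway end normal ang",np.degrees(np.arctan2(d[1],-d[0])))
pt=lambda p:(np.array(p,float)+.5)/8-.5+[230,250]
c=lambda L:[((x+.5)/3.5*8+(190-230)*8,(y+.5)/3.5*8+(190-250)*8) for x,y in L]
for fr in(3,4):
    r=dofit(s,pt,c([(305,143),(310,576),(125,500),(553,340),(62,330)]),[(360,52),(510,70),(225,92)],c([(305,58),(215,85),(400,88)]),[(195,280),(290,332),(400,346),(470,335),(520,320),(610,250),(72,330),(135,304)],[0.5,-.5,28,7.5],fr);print(r.x.round(2),r.fun.round(1))
E
```

```text
spindle centre tool x,z [ 1.33249787 -0.82225349] [-0.11  0.28 -0.05 -0.08 -0.08 -0.03  0.11]
slot ang from tool z 27.643327556468584
key ang 30.304700785328137
bore centre 0.0075 [ 1.40993408 -0.700296  ] [ 0.11 -0.26  0.12 -0.01 -0.06  0.17 -0.1 ]
keyway side ang 24.51038072851576 perp dist [5.00890875 5.86363303]
keyway end normal ang 12.680675585040914
bore centre 0.0085 [ 2.05627952 -0.69343253] [ 0.14 -0.25  0.11 -0.03 -0.07  0.17 -0.07]
keyway side ang 24.51038072851573 perp dist [4.91531646 5.77519597]
keyway end normal ang 12.68067558504091
[ 0.96 -0.77 29.68] [0.8 0.4 1.1 0.7 0.8 1.1 1.  0.3 0.2 1.7 2.9 0.4 0.8 0.7 0.6 0.9 0.4 0.5
 0.4]
[ 1.34 -0.76 29.68  8.2 ] [1.  0.  0.7 0.4 1.1 1.2 1.1 0.4 0.1 1.4 2.6 0.4 0.9 0.8 0.7 1.  0.5 0.3
 0.4]
```

```bash
python3 -m pendant '[[[0,0.3,0,0,0,0,0.6],[0,0.3,0,0,0,0,0.6],[0,0.15,0,0,0,0,0.6],[0,0.1,0,0,0,0,0.6],[0,0.05,0,0,0,0,0.6],[0,0,0,0,0,0,0.6]]]'; python3 -m pendant '[[[0,0.1,0,0,0,0,0.6],[0,0.1,0,0,0,0,0.6],[0,0,0,0,0,0,0.6]]]'
python3 - <<'E'
from h import *
shift([.5567,.0541,.0775])
E
```

```text
clock: 18.4
tool_pos: [0.5565, 0.054, 0.116]
orientation: [-90.0, 0.0, 41.9]
force: [-0.2, 0.5, -5.0]
opening: 0.0633
clock: 18.65
tool_pos: [0.5565, 0.0541, 0.1141]
orientation: [-90.0, 0.0, 41.9]
force: [0.1, -0.2, -5.1]
opening: 0.0635
tool shift cm [ 0.016  3.658 -0.01 ] yaw [-8.999e+01  1.000e-02  4.187e+01] F [ 0.08 -0.21 -5.13] M [-0.028 -0.035  0.007] open 0.0635
```

```bash
python3 -m pendant '[[[0,0.15,0,0,0,0,0.6],[0,0.15,0,0,0,0,0.6],[0,0.1,0,0,0,0,0.6],[0,0.1,0,0,0,0,0.6],[0,0,0,0,0,0,0.6]]]'; python3 -m pendant '[[[0,0.1,0,0,0,0,0.6],[0,0.1,0,0,0,0,0.6],[0,0,0,0,0,0,0.6]]]';python3 -m pendant '[[[0,0.1,0,0,0,0,0.6],[0,0.1,0,0,0,0,0.6],[0,0,0,0,0,0,0.6]]]';
python3 - <<'E'
from h import *
shift([.5567,.0541,.0775])
o=ctrl.get_obs();s=snapshot("wrist")
c=s["image"][190:360,190:370,::-1].astype(float)*1.3;cv2.imwrite("pics/w15.png",cv2.resize(c.clip(0,255).astype(np.uint8),None,fx=3.5,fy=3.5,interpolation=cv2.INTER_CUBIC))
E
```

```text
clock: 19.07
tool_pos: [0.5567, 0.0542, 0.1091]
orientation: [-90.0, -0.0, 41.9]
force: [1.2, 0.3, -5.7]
opening: 0.0635
clock: 19.32
tool_pos: [0.5567, 0.0541, 0.1071]
orientation: [-90.0, -0.0, 41.9]
force: [0.2, 1.2, -5.3]
opening: 0.0631
clock: 19.57
tool_pos: [0.5567, 0.0542, 0.1052]
orientation: [-90.0, -0.0, 41.9]
force: [1.1, 1.2, -4.9]
opening: 0.0635
tool shift cm [-1.000e-02  2.766e+00 -2.000e-03] yaw [-9.000e+01 -2.000e-02  4.187e+01] F [ 1.11  1.19 -4.92] M [ 0.351 -0.508 -0.061] open 0.0635
```

View pics/w15.png

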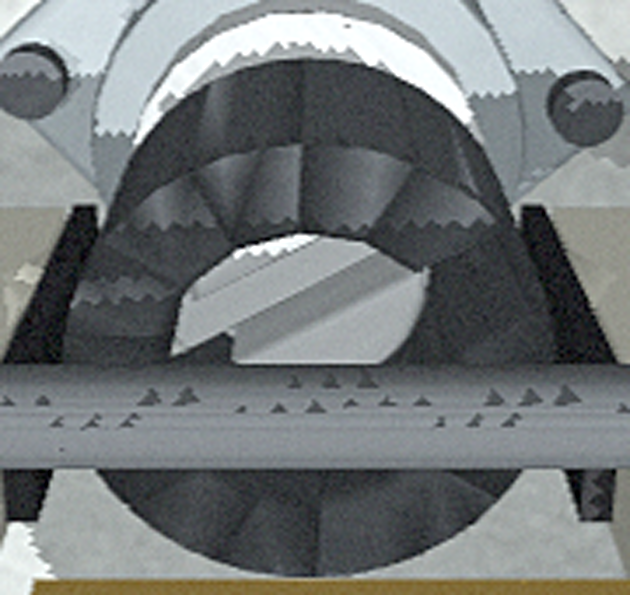

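```bash
python3 -m pendant '[[[0.03,0.1,0,0,0,0,0.6],[0,0.1,0,0,0,0,0.6],[0,0,0,0,0,0,0.6]]]';python3 -m pendant '[[[0,0.1,0,0,0,0,0.6],[0,0.1,0,0,0,0,0.6],[0,0,0,0,0,0,0.6]]]';python3 -m pendant '[[[0,0.1,0,0,0,0,0.6],[0,0.1,0,0,0,0,0.6],[0,0,0,0,0,0,0.6]]]';
python3 - <<'E'
from h import *
shift([.5567,.0541,.0775])
E
```

```text
clock: 19.87
tool_pos: [0.5569, 0.0543, 0.1032]
orientation: [-90.0, -0.0, 41.9]
force: [0.7, 0.3, -3.4]
opening: 0.0632
clock: 20.12
tool_pos: [0.5567, 0.0542, 0.101]
orientation: [-90.0, 0.0, 41.9]
force: [0.8, 0.4, -4.4]
opening: 0.0633
clock: 20.37
tool_pos: [0.5567, 0.0543, 0.0989]
orientation: [-90.0, 0.0, 41.9]
force: [0.8, 1.1, -5.2]
opening: 0.0636
tool shift cm [-0.009  2.142 -0.012] yaw [-8.999e+01  2.000e-02  4.187e+01] F [ 0.75  1.14 -5.25] M [ 0.323 -0.414  0.033] open 0.0636
```

```bash
python3 -m pendant '[[[0.03,0.15,0,0,0,0,0.6],[0,0.15,0,0,0,0,0.6],[0,0.15,0,0,0,0,0.6],[0,0,0,0,0,0,0.6]]]';python3 -m pendant '[[[0,0.15,0,0,0,0,0.6],[0,0.15,0,0,0,0,0.6],[0,0.15,0,0,0,0,0.6],[0,0,0,0,0,0,0.6]]]';python3 -m pendant '[[[0,0.15,0,0,0,0,0.6],[0,0.15,0,0,0,0,0.6],[0,0.15,0,0,0,0,0.6],[0,0,0,0,0,0,0.6]]]';
python3 - <<'E'
from h import *
shift([.5567,.0541,.0775])
E
```

```text
clock: 20.7
tool_pos: [0.5567, 0.0543, 0.0942]
orientation: [-90.0, 0.0, 41.9]
force: [-0.6, 0.2, -5.8]
opening: 0.0634
clock: 21.03
tool_pos: [0.5568, 0.0543, 0.0898]
orientation: [-90.0, 0.0, 41.9]
force: [0.2, -0.1, -4.2]
opening: 0.0635
clock: 21.37
tool_pos: [0.5568, 0.0544, 0.0854]
orientation: [-90.0, 0.0, 41.9]
force: [-0.2, 0.1, -4.5]
opening: 0.0632
tool shift cm [-0.029  0.785 -0.012] yaw [-8.999e+01  3.000e-02  4.187e+01] F [-0.15  0.07 -4.54] M [-0.02   0.027 -0.047] open 0.0632
```

```bash
python3 -m pendant '[[[0,0.15,0,0,0,0,0.6],[0,0.15,0,0,0,0,0.6],[0,0.15,0,0,0,0,0.6],[0,0,0,0,0,0,0.6]]]';python3 -m pendant '[[[0,0.1,0,0,0,0,0.6],[0,0.1,0,0,0,0,0.6],[0,0,0,0,0,0,0.6]]]';python3 -m pendant '[[[0,0.05,0,0,0,0,0.6],[0,0,0,0,0,0,0.6],[0,0,0,0,0,0,0.6]]]'
```

```text
clock: 21.7
tool_pos: [0.5569, 0.0544, 0.0809]
orientation: [-90.0, 0.0, 41.9]
force: [0.7, -0.2, -5.1]
opening: 0.0631
clock: 21.95
tool_pos: [0.557, 0.0544, 0.0791]
orientation: [-90.0, 0.0, 41.9]
force: [0.6, -0.3, -4.7]
opening: 0.0633
clock: 22.2
tool_pos: [0.5571, 0.0545, 0.0788]
orientation: [-90.0, -0.0, 41.9]
force: [0.4, -0.4, -4.8]
opening: 0.0634
```

```bash
for i in 1 2; do python3 -m pendant '[[[0,0.05,0,0,0,0,0.6],[0,0,0,0,0,0,0.6],[0,0,0,0,0,0,0.6]]]'; done
```

```text
clock: 22.45
tool_pos: [0.557, 0.0545, 0.0782]
orientation: [-90.0, 0.0, 41.9]
force: [0.5, 1.2, -4.6]
opening: 0.0632
clock: 22.7
tool_pos: [0.557, 0.0545, 0.0777]
orientation: [-90.0, 0.0, 41.9]
force: [-0.7, 0.6, -5.5]
opening: 0.0638
```

```bash
python3 -m pendant '[[[0,0.04,0,0,0,0,0.6],[0,0,0,0,0,0,0.6],[0,0,0,0,0,0,0.6]]]';python3 -m pendant '[[[0,0.04,0,0,0,0,0.6],[0,0,0,0,0,0,0.6],[0,0,0,0,0,0,0.6]]]'
```

```text
clock: 22.95
tool_pos: [0.5571, 0.0545, 0.0775]
orientation: [-90.0, -0.0, 41.9]
force: [-0.5, 0.1, -1.6]
opening: 0.0634
clock: 23.2
tool_pos: [0.5571, 0.0545, 0.0775]
orientation: [-90.0, -0.0, 41.9]
force: [-3.7, 0.2, 6.2]
opening: 0.0634
```

```bash
python3 -m pendant '[[[0,-0.05,0,0,0,0,0.6],[0,0,0,0,0,0,0.76],[0,0,0,0,0,0,0.8],[0,0,0,0,0,0,0.9],[0,0,0,0,0,0,1],[0,0,0,0,0,0,1],[0,0,0,0,0,0,1],[0,0,0,0,0,0,1]]]'
python3 -m pendant '[[[0,-0.5,0,0,0,0,1],[0,-1.5,0,0,0,0,1],[0,-2.5,0,0,0,0,1],[0,-2.5,0,0,0,0,1],[0,-2.5,0,0,0,0,1],[2.5,0,0,0,0,0,1],[2.5,0,0,0,0,0,1],[2.5,0,0,0,0,0,1],[0,0,0,0,0,0,1],[0,0,0,0,0,0,1],[0,0,0,0,0,0,1]]]'
python3 - <<'E'
from h import *
import pickle
o=ctrl.get_obs();s=snapshot("wrist");pickle.dump((o,s),open("w16.pkl","wb"));print(o['tool_pos'])
cv2.imwrite("pics/w16.png",s["image"][:,:,::-1])
cv2.imwrite("pics/w16z.png",cv2.resize(s["image"][50:170,200:350,::-1],None,fx=5,fy=5,interpolation=cv2.INTER_CUBIC))
s=snapshot("side");cv2.imwrite("pics/d16.png",cv2.resize(s["image"][180:270,230:330,::-1],None,fx=6,fy=6,interpolation=cv2.INTER_CUBIC))
E
```

```text
clock: 23.87
tool_pos: [0.5571, 0.0545, 0.0774]
orientation: [-90.0, -0.0, 41.9]
force: [0.4, -0.2, -0.3]
opening: 0.087
clock: 24.78
tool_pos: [0.6124, 0.1043, 0.1722]
orientation: [-90.0, 0.0, 41.9]
force: [-0.7, -0.1, -0.0]
opening: 0.0878
[0.61240077 0.10431717 0.17220016]
```

View pics/w16.png

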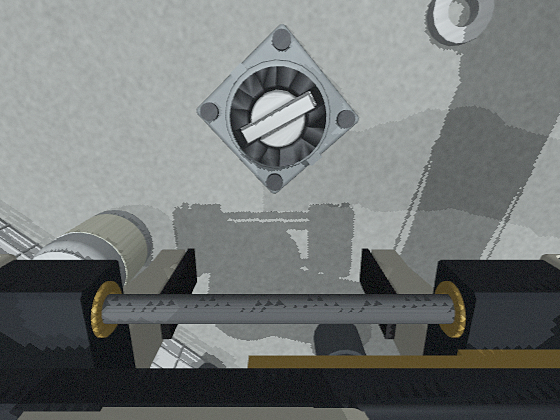

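View pics/w16z.png

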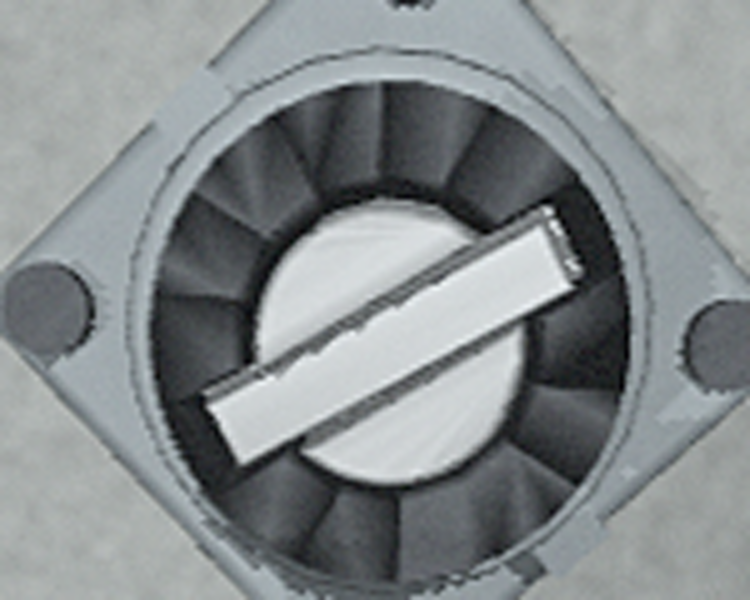

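View pics/d16.png

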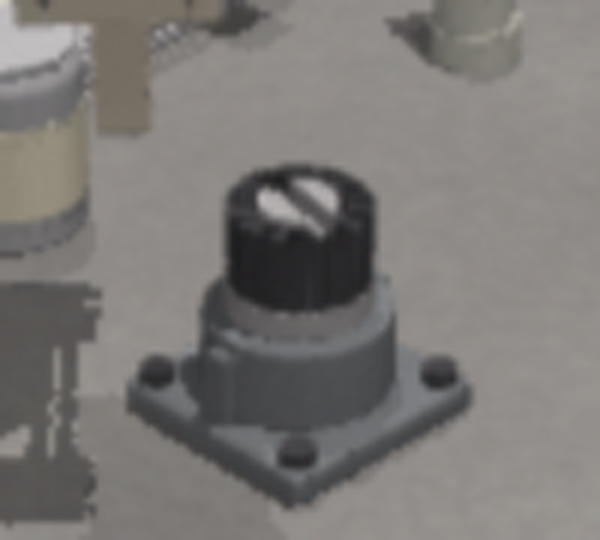

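```bash
python3 - <<'E'
from h import *
import pickle
o,s=pickle.load(open("w16.pkl","rb"));P=pose(s,o)
f=lambda p,z:hit(s,(np.array(p,float)+.5)/5-.5+np.array([200,50]),z,P)[:,:2]
print("key",f([(207,405),(240,465),(550,225),(580,285)],.098).mean(0),"hub",f([(150,330),(632,330),(392,80),(392,582)],.106).mean(0))
print(ctrl.close_job())
E
```

```text
key [0.5587586  0.05515346] hub [0.55752129 0.05401849]
the job is handed in; nothing more can be done
None
```

The key lies in the spindle slot and the hub is down over it on the shoulder. I let go, backed the arm clear and handed the job in at about 25 s of robot time.

- **Key:** I gripped it by its two ends and lowered it to the slot floor, where it met 5 N at the expected height. In the last picture its centre is within about 0.3 mm of the spindle axis, so the ends stick out evenly.
- **Hub:** I lined up the keyways using the wrist pictures and fed it down in 0.4 to 1.5 mm steps. Side forces stayed around 1–2 N on the way down and reached 3.7 N as it touched bottom. It met the shoulder at tool height 0.0775 m, the height expected from where I gripped it. The contact force there was about 11 N above the hub's weight.
- **Last checks:** The final wrist and side pictures show the hub upright on the shoulder, the key flat in both keyways and the gripper touching nothing. I had no contact with the other items, but I did not measure their positions again at the end.
- **Small disagreement:** A rough reading of the hub's outer edge put its centre about 1.5 mm from the spindle axis, more than the 1 mm of play allows. I put this down to reading the edge by eye and the camera's 2 mm calibration, and I did not check it further.

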